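# Set out the receiver and its spare connectors

## Task

First push the open receiver chassis across the bench, without lifting it, until it stands squarely inside the four tape corner marks. Then slide the loose cover plate of the wooden spares box fully back onto the box's solid deck to see which pockets hold brass connectors, move every connector into the receiver's empty bay, and slide the cover back, never lifting it off, so that it closes all the pockets again. At the end the receiver must still be inside its marks (push it back if it has been knocked away), and the other things on the bench must stay where they are.

Things in the scene. Friction and masses are not known exactly. Their poses are not given: they have to be found in the camera images.
- spares_box: fixed dark wooden spares box, 222 mm wide (y), 36 mm high. Front half, x -52 to +52 mm: five pockets side by side, centred at y = -84, -42, 0, 42, 84 mm, each 88 mm long in x (-44 to +44) and 38 mm wide, floor 6 mm above the bench; outer walls 36 mm high, dividers only 18 mm. Rear half: solid deck. Origin on the bench under the middle of the pocket half; +x from pockets to deck (away from the robot).
- deck (a point): centre of the top of the spares box's solid deck, 104 mm in +x from the box's origin, 36 mm above the bench, level with the walls' tops; the deck reaches from x = +44 to +160 mm in the box's frame.
- cover_tab (a point): centre of the black upright tab amid the loose aluminium cover plate: tab 14 mm thick (x), 60 mm wide (y), 28 mm high. Plate 104 (x) x 222 (y) x 5 mm, 0.28 kg, lying flat and unfastened on the spares box, at first over the pockets. This point is 19 mm above its underside, 55 mm above the bench. In the box's frame closed is x = 0, y = 0; fully back is x = +104 mm. Axes as the box's when closed.
- receiver: receiver chassis, lid off: open aluminium tray 190 mm (x) x 130 mm (y) x 42 mm high, floor and walls 3 mm, about 0.6 kg, loose on the bench. Empty bay at its -x end, the robot's side: x -92 to -10 mm, y -62 to +62 mm, floor 3 mm above the bench. Circuit board at its +x end, x +34 to +90 mm, top at 9 mm, parts on it to 23 mm. Origin at the centre of its underside.
- transformer (a point): centre of the dark transformer fixed in the receiver's middle: 40 mm (x) x 44 mm (y), top 40 mm above the bench; this point is 10 mm in +x from the receiver's centre and 21.5 mm above the bench. The receiver may be pushed or dragged by it; 40 mm is free on either side of it in y.
- service_place: place for the receiver: four flat L-shaped corner marks of black tape on the bench round a clear rectangle 210 mm (x) by 150 mm (y), 10 mm larger than the receiver on each side. Origin at its centre, axes along its sides, x away from the robot.
- conn0_center (a point): centre of a brass F-connector, which starts standing in a pocket of the spares box (absent in some starts): 26 mm long along its z, lower 16 mm a hexagon nut 16 mm across flats (18.5 mm across corners), upper 10 mm a round barrel of 12 mm; 30 g. This point is half-way, 13 mm above its foot.
- conn1_center (a point): centre of a brass F-connector, which starts standing in a pocket of the spares box (absent in some starts): 26 mm long along its z, lower 16 mm a hexagon nut 16 mm across flats (18.5 mm across corners), upper 10 mm a round barrel of 12 mm; 30 g. This point is half-way, 13 mm above its foot.
- conn2_center (a point): centre of a brass F-connector, which starts standing in a pocket of the spares box (absent in some starts): 26 mm long along its z, lower 16 mm a hexagon nut 16 mm across flats (18.5 mm across corners), upper 10 mm a round barrel of 12 mm; 30 g. This point is half-way, 13 mm above its foot.
- conn3_center (a point): centre of a brass F-connector, which starts standing in a pocket of the spares box (absent in some starts): 26 mm long along its z, lower 16 mm a hexagon nut 16 mm across flats (18.5 mm across corners), upper 10 mm a round barrel of 12 mm; 30 g. This point is half-way, 13 mm above its foot.
- conn4_center (a point): centre of a brass F-connector, which starts standing in a pocket of the spares box (absent in some starts): 26 mm long along its z, lower 16 mm a hexagon nut 16 mm across flats (18.5 mm across corners), upper 10 mm a round barrel of 12 mm; 30 g. This point is half-way, 13 mm above its foot.
- lnb: a grey plastic LNB (the feed unit of a dish) lying along x, about 110 x 54 x 54 mm, white horn at its +x end; a bystander. Origin under its middle.
- remote: a black remote control, 45 x 165 x 20 mm, lying flat; a bystander. Origin under its middle.
- screwdriver: a screwdriver lying flat, handle towards its own -x; a bystander.
- tea_glass: an empty green tea glass, 62 mm wide at the rim, 85 mm high, upright; a bystander. Origin under its middle.
- screw_jar: a capped jar of 60 mm diameter, 75 mm high; a bystander. Origin under its middle.
There are look-alikes about, which are no part of the job. What is shaped like the part that bears cover_tab but blue is not meant.

How it is judged:
By the outcome, as a careful person would: the job done as asked, in the order asked, and still so for the second after the job is handed in, with the robot touching nothing.
Of conn0, conn1, conn2, conn3, conn4 only 3 to 4 are there at a start; the rules pass over those that are not, and their reading is None.
At some moment in a run one of receiver may be knocked a few centimetres aside while the robot is not near it.
Once in a run the grip may slacken for a moment while it holds something.
It also fails if it takes over 210 s, if anything falls off the work surface, if the arm or the gripper's body presses on something with over 40 N, if the wrist force passes 120 N, or if a joint passes its speed limit or range.

## Robot

A 6-joint arm with a two-finger parallel gripper is mounted at the origin on the work surface. World frame = base frame: x ahead of the robot, y to its left, z up, the work surface at z = 0. Lengths are in m, angles in rad, forces in N, time in s.
With the tool pointing down it reaches from about 0.225 to 0.875 m from the base axis. Payload 3.4 kg.
Tool frame: the origin (TCP) lies on the centre line of the jaws, within the pads' length; the fingertips stand 19 mm ahead of it and the grasp point (between the pads) is the TCP (nose_length is the distance from the TCP to the fingertips, in m); z points along the fingers, y is the direction in which the jaws open and shut (so a half turn about z gives the same grasp; the last joint's range is limited). The gripper opens to 85 mm and grips with 20 to 120 N. Pads are 22 mm wide; open, the fingers measure 114 mm over their backs; the gripper's body (76 mm by 85 mm) begins 54 mm behind the grasp point. The pads swing forward as they close: fully open they stand 13 mm farther back than shut.
Start: joints at [-1.392, 0.276, 1.505, -0, 1.361, -0.121], TCP at [0.17, -0.549, 0.25] pointing down, gripper open.
Joint ranges: [-2.89, 2.89], [-0.75, 2.08], [0.22, 2.7], [-1.18, 4.32], [0.11, 2.71], [-2.7, 2.7]. Speed limits (rad/s): [2.57, 2.57, 3.14, 3.14, 3.14, 3.14].

## Interface

Orientations are given as a unit quaternion [w, x, y, z].
In Python, from rig import * gives the robot as it stands.
- The arm moves only by the shell command python3 -m jog 'ROWS' [OPENING] [FORCE]. ROWS is JSON, one flat list of numbers, 6 for each row, row after row: the shift along the tool's x, y, z in mm, then the turn, a rotation vector about the tool's x, y, z in degrees. In form: [tx, ty, tz, wx, wy, wz, tx, ty, tz, wx, wy, wz, ...]. A call has 1 to 10 rows; each row is the pose to reach, as a shift and turn from the pose commanded when the call began, along the tool's axes at that moment; what a row does not reach only later rows make up. A row lasts 1/8 s, in which the tool goes at most 62.5 mm and 10.7 degrees, less where a joint would pass 70% of its speed; a pose out of reach is approached as far as the arm can. A call with a gripper value outside its range is refused whole. OPENING is the closure, from 0 (fully open) to 1 (shut), set as the call begins (- or left out, the last holds). The fingers move at their own pace and stop on an object; FORCE is the grip in N (left out, the last holds). Time passes only in rows, so rows that repeat a pose let the fingers close. It gives the time, the measured TCP pose, the force and the opening at its end, in the units of the state.
- get_state(): the state, without advancing time (a new reading comes with each control period).
- get_image(name): name is "scene" or "side" or "wrist"; returns a dict with "frame" (480x640x3 uint8, red, green, blue), "camera_matrix" (3x3 intrinsics, pixels), "rvec" (rotation vector, rad) and "tvec" (3), from world to camera coordinates, as OpenCV has them. Camera axes: x right, y down, z forward; pixel columns grow to the right and rows downward; lengths in m; the calibration is good to about 2 mm. A picture is of the moment at which its call begins. There is no depth.
- sign_off(): hands the job in, once; it reports no verdict.
The state is a dict: "clock": time; "qpos": joint angles; "qd": joint speeds; "effort": joint torques, N m; "position": TCP position; "ee_rot": TCP orientation; "contact_force": force on the tool from outside, world axes, zero at the start; "moment": the same for the moment, N m; "width": finger opening in m.
Only numpy, scipy, OpenCV 4.12 (cv2) and the standard library are available. Lean on these libraries where they do the work, as an engineer would, in place of code of your own. Each camera call takes 0.05 s, during which the arm holds its last target.

## Working session

There is one attempt and no reset: what is moved stays moved. The work goes in short steps, Python scripts to look and compute and a shell command to move; the robot and the scene stay as the last step left them, time stands still between calls to the robot, and variables do not carry over. Pictures are saved under pics/ and viewed, and the job is handed in when it is done.

```bash
ls; mkdir -p pics; python3 - <<'E'
from rig import *
import cv2
print(get_state())
for n in ["scene","side","wrist"]:
    i=get_image(n); cv2.imwrite(f"pics/{n}0.png",i["frame"][:,:,::-1])
    print(n,i["camera_matrix"],i["rvec"],i["tvec"])
E
```

```text
pics
{'clock': 0.0, 'qpos': array([-1.39199509e+00,  2.76608457e-01,  1.50613834e+00,  1.48543064e-05,
        1.36071693e+00, -1.20978542e-01]), 'qd': array([-0.00072851, -0.00043571, -0.00079543, -0.00061617,  0.00031981,
        0.00121693]), 'effort': array([ 7.29921885e-04, -4.16776013e+01, -2.45806378e+01, -4.65205142e-05,
        1.07748405e-02,  9.84506045e-06]), 'position': array([ 0.16972497, -0.54885635,  0.24942994]), 'ee_rot': array([-9.35356696e-04,  9.88787326e-01,  1.49327655e-01, -1.97845147e-05]), 'contact_force': array([ 0.44642425,  0.09611337, -0.42727655]), 'moment': array([-0.01886319,  0.03232559,  0.01307673]), 'width': 0.08563847835568389}
scene [[471.31602926   0.         326.76982433]
 [  0.         471.31602926 245.24015257]
 [  0.           0.           1.        ]] [ 2.23299286  1.42656149 -0.39466198] [-0.26423265 -0.37514851  1.55241548]
side [[566.72295607   0.         313.11007203]
 [  0.         566.72295607 230.6615439 ]
 [  0.           0.           1.        ]] [ 2.09680907 -0.38525006  0.19529671] [-0.48697766  0.18645038  1.54027575]
wrist [[336.48862598   0.         316.90042748]
 [  0.         336.48862598 240.03348922]
 [  0.           0.           1.        ]] [-2.30435174  1.69961401  0.28321957] [-0.57448464 -0.04140643  0.38055839]
```

View pics/scene0.png

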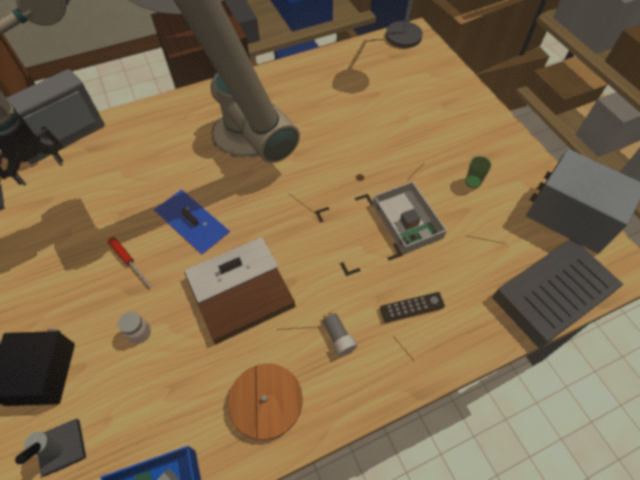

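View pics/side0.png

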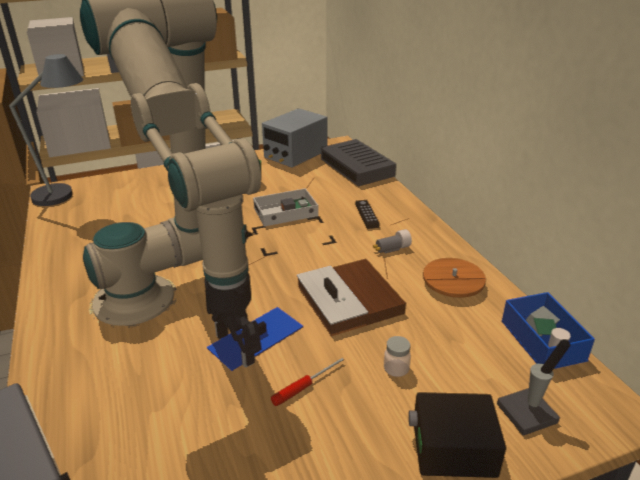

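View pics/wrist0.png

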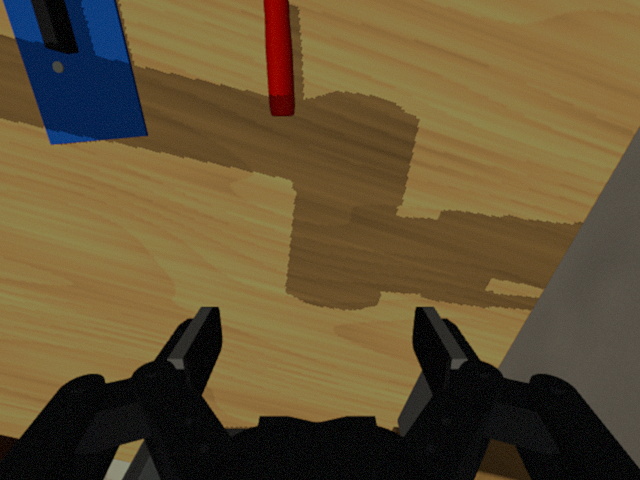

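The scene view shows the cover at (232,270) on the wooden box. A blue look-alike plate with a black tab lies flat on the bench at (190,218). The receiver is at (408,217), and the tape marks are at (320,213), (363,198), (397,250) and (350,268). The dark board-like things at (555,290) and (263,400) aren't relevant. I'll use enlarged crops to measure.

```bash
cat > h.py <<'E'
from rig import *
import cv2, numpy as np
from scipy.spatial.transform import Rotation as R
from scipy.optimize import least_squares
def toworld(im,px,z):
    px=np.atleast_2d(px).astype(float)
    K=im["camera_matrix"]; Rm=cv2.Rodrigues(np.array(im["rvec"],float))[0]; t=np.array(im["tvec"],float).reshape(3)
    c=-Rm.T@t
    d=(np.c_[px,np.ones(len(px))]@np.linalg.inv(K).T)@Rm
    s=(z-c[2])/d[:,2]
    return c+d*s[:,None]
def proj(im,P):
    return cv2.projectPoints(np.atleast_2d(np.array(P,float)),np.array(im["rvec"],float),np.array(im["tvec"],float),im["camera_matrix"],None)[0][:,0]
def crop(im,x0,y0,x1,y1,s,name):
    f=im["frame"][y0:y1,x0:x1,::-1]
    cv2.imwrite("pics/"+name,cv2.resize(f,None,fx=s,fy=s,interpolation=cv2.INTER_CUBIC))
def quad(pose,x0,x1,y0,y1,z):
    x,y,th=pose; c,s=np.cos(th),np.sin(th)
    return np.array([[x+c*a-s*b,y+s*a+c*b,z] for a,b in [(x0,y0),(x1,y0),(x1,y1),(x0,y1)]])
def fitquad(im,px,x0,x1,y0,y1,z,guess):
    # px: 4 corners in order (x0,y0),(x1,y0),(x1,y1),(x0,y1)
    r=least_squares(lambda p:(proj(im,quad(p,x0,x1,y0,y1,z))-px).ravel(),guess)
    return r.x, np.abs(r.fun).max()
def draw(im,P,col=(0,0,255)):
    p=proj(im,P).round(1); f=im["frame"]
    cv2.polylines(f,[np.int32(p*16)],True,col[::-1],1,cv2.LINE_AA,4)
def tool():
    s=get_state(); q=s["ee_rot"]; return s["position"],R.from_quat([q[1],q[2],q[3],q[0]]),s
def delta(target,yaw=None):
    """shift (mm) in tool axes to reach TCP target, pointing down; yaw = desired world angle of jaw(y) axis in deg"""
    p,r,s=tool()
    print("tcp",(p*1000).round(1),"F",s["contact_force"].round(1),"w",round(s["width"]*1000,1),"t",round(s["clock"],2))
    jy=r.as_matrix()[:,1]; a=np.degrees(np.arctan2(jy[1],jy[0])); print("jaw angle",a.round(2),"tilt z",r.as_matrix()[:,2].round(3))
    d=r.inv().apply(np.array(target)-p)*1000
    print("shift tool mm",d.round(1))
    if yaw is not None:
        e=(yaw-a+90)%180-90
        Rt=R.from_euler('z',np.radians(e)) ; print("turn tool rotvec deg", (0,0,round(-e,2)))
E
python3 - <<'E'
from h import *
i=get_image("scene")
crop(i,150,140,310,350,4,"box.png"); 
crop(i,300,160,460,300,5,"rec.png")
i=get_image("side")
crop(i,240,170,420,340,4.4,"sbox.png")
E
```

```text
(no output)
```

View pics/box.png

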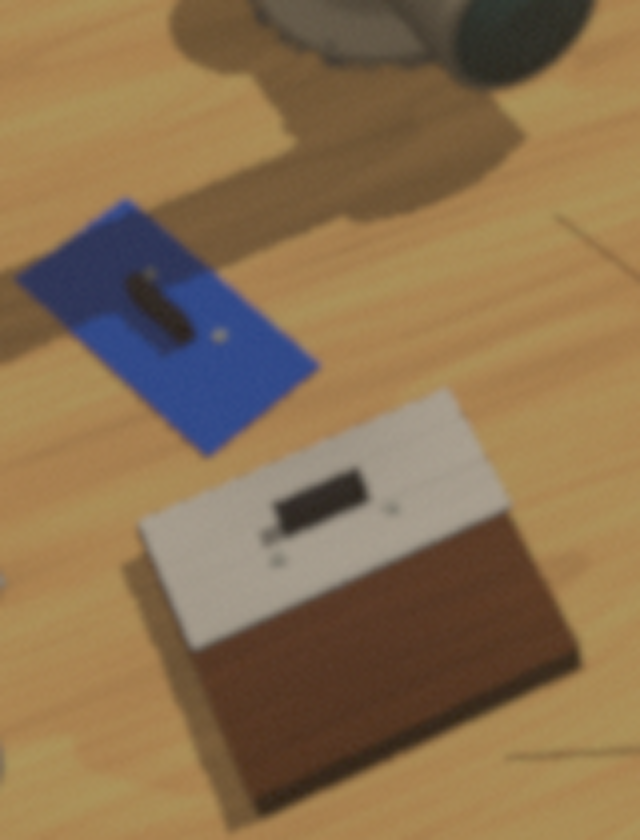

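View pics/rec.png

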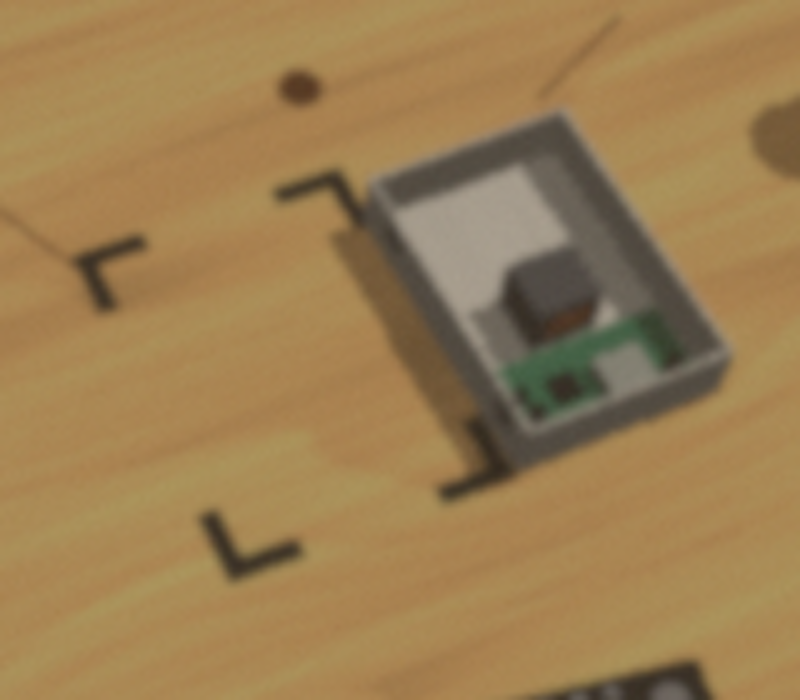

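View pics/sbox.png

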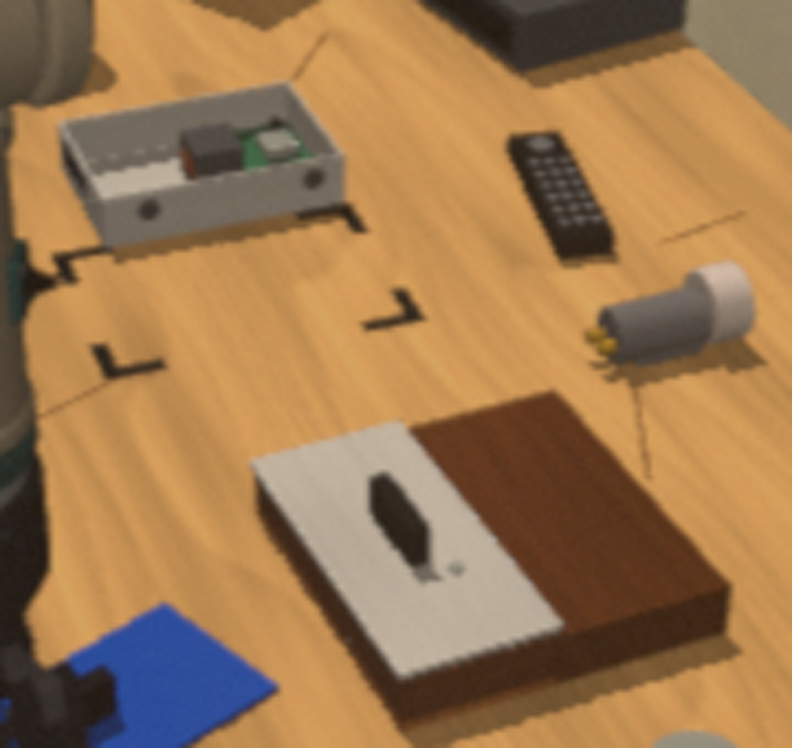

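```bash
python3 - <<'E'
from h import *
i=get_image("scene"); a=lambda l,ox,oy,s:np.array(l,float)/s+[ox,oy]-0.5+0.5/s
m,e=fitquad(i,a([(98,268),(240,560),(492,462),(328,188)],300,160,5),-.105,.105,-.075,.075,0,[.5,.1,0]); print("marks",m,e)
r,e=fitquad(i,a([(371,182),(530,430),(729,352),(562,112)],300,160,5),-.095,.095,-.065,.065,.042,[.5,.2,0]); print("rec",r,e)
c,e=fitquad(i,a([(140,522),(195,648),(510,508),(447,390)],150,140,4),-.052,.052,-.111,.111,.041,[.5,-.2,0]); print("cover",c,e)
b,e=fitquad(i,a([(140,522),(262,808),(580,655),(447,390)],150,140,4),-.052,.160,-.111,.111,.038,[.5,-.2,0]); print("box",b,e)
draw(i,quad(m,-.105,.105,-.075,.075,0)); draw(i,quad(r,-.095,.095,-.065,.065,.042)); draw(i,quad(r,-.095,.095,-.065,.065,0),(0,255,0))
draw(i,quad(b,-.052,.160,-.111,.111,.036))
crop(i,180,160,460,350,2.8,"fit.png")
s=get_image("side")
draw(s,quad(m,-.105,.105,-.075,.075,0)); draw(s,quad(r,-.095,.095,-.065,.065,.042)); 
draw(s,quad(b,-.052,.160,-.111,.111,.036))
crop(s,220,170,420,340,4,"fit2.png")
# others
print("lnb",toworld(i,[(326,318),(350,350)],.027), "remote",toworld(i,[(384,310),(442,300)],.01),"glass",toworld(i,[(473,183)],0))
E
```

```text
marks [ 0.5063791   0.15193494 -0.03428509] 0.829385292334166
rec [ 0.53082968  0.30058756 -0.01042654] 1.0329191917373919
cover [ 0.4903291  -0.21407935  0.05192088] 0.7113316356170571
box [ 0.49431726 -0.21503656  0.04827076] 1.987223925295723
lnb [[ 0.71701716 -0.04423083  0.027     ]
 [ 0.81649643 -0.02641526  0.027     ]] remote [[0.75327125 0.10353234 0.01      ]
 [0.79194625 0.25430604 0.01      ]] glass [[0.49422949 0.55572129 0.        ]]
```

View pics/fit.png

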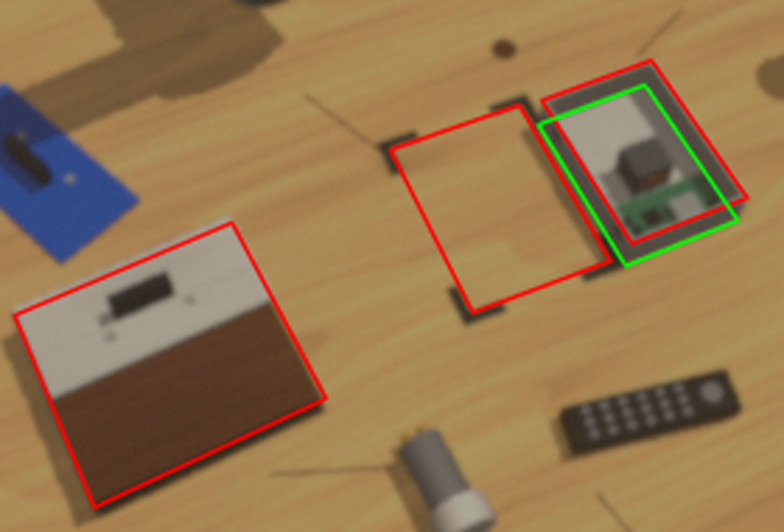

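View pics/fit2.png

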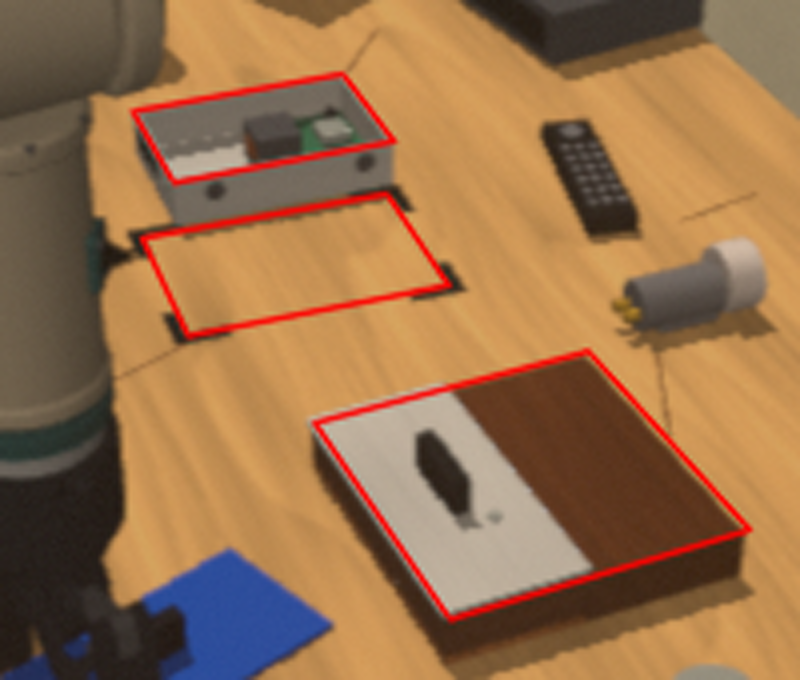

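```bash
python3 - <<'E'
from h import *
delta([.541,.3005,.15],90-0.6)
delta([.35,-.15,.22],90-0.6)
i=get_image("scene")
E
```

```text
tcp [ 169.8 -549.3  250.1] F [-0.7 -0.   0.6] w 85.5 t 0.35
jaw angle -72.83 tilt z [-0.  0. -1.]
shift tool mm [ 605.6 -702.2  100.4]
turn tool rotvec deg (0, 0, np.float64(17.77))
tcp [ 169.8 -549.3  250.1] F [-0.7 -0.   0.6] w 85.5 t 0.35
jaw angle -72.83 tilt z [-0.  0. -1.]
shift tool mm [ 290.1 -328.3   30.2]
turn tool rotvec deg (0, 0, np.float64(17.77))
```

```bash
python3 -m jog '[36,-42,0,0,0,2, 73,-84,0,0,0,4, 109,-126,0,0,0,6, 145,-168,0,0,0,8, 182,-211,0,0,0,10, 218,-253,0,0,0,12, 254,-295,5,0,0,14, 291,-337,10,0,0,16, 327,-379,20,0,0,17.77, 363,-421,30,0,0,17.77]' 0; python3 - <<'E'
from h import *
delta([.541,.3005,.15],90-0.6)
E
```

```text
clock: 1.65
position: [0.393, -0.0383, 0.2205]
ee_rot: [0.0, 1.0, -0.005, 0.001]
contact_force: [1.1, -1.4, 0.3]
width: 0.0854
tcp [393.  -38.3 220.5] F [ 1.1 -1.4  0.3] w 85.4 t 1.65
jaw angle -90.6 tilt z [ 0.002 -0.001 -1.   ]
shift tool mm [ 144.3 -340.4   70.5]
turn tool rotvec deg (0, 0, np.float64(-0.0))
```

```bash
python3 -m jog '[24,-57,10,0,0,0, 48,-113,20,0,0,0, 72,-170,30,0,0,0, 96,-227,40,0,0,0, 120,-283,50,0,0,0, 142,-338,60,0,0,0, 142,-338,60,0,0,0, 142,-338,60,0,0,0]' 0; python3 - <<'E'
from h import *
delta([.541,.3005,.15],90-0.6)
i=get_image("wrist"); cv2.imwrite("pics/w1.png",i["frame"][:,:,::-1])
E
```

```text
clock: 2.65
position: [0.5372, 0.2961, 0.1599]
ee_rot: [0.001, 1.0, -0.005, -0.001]
contact_force: [-0.3, -0.5, -0.4]
width: 0.0857
tcp [537.2 296.1 159.9] F [-0.3 -0.5 -0.4] w 85.7 t 2.65
jaw angle -90.55 tilt z [-0.001 -0.001 -1.   ]
shift tool mm [ 3.8 -4.4  9.8]
turn tool rotvec deg (0, 0, np.float64(0.05))
```

View pics/w1.png

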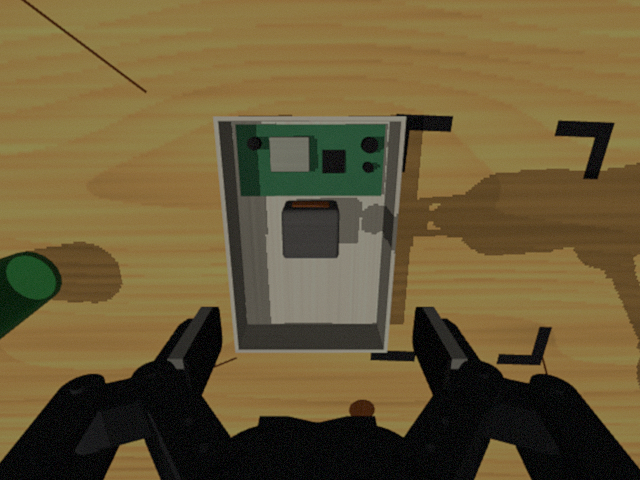

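```bash
python3 - <<'E'
from h import *
i=get_image("wrist")
r,e=fitquad(i,np.array([(387,351),(404.5,117.5),(217,118.5),(239,351)],float),-.095,.095,-.065,.065,.042,[.53,.3,0]); print("rec",r,e)
print("mark inner pts",toworld(i,[(596,137),(539,354.5)],0))
print("mark outer",toworld(i,[(613,123),(551,327),(545,363)],0))
m=[.5064,.1519,-.0343]
draw(i,quad(r,-.095,.095,-.065,.065,.042)); draw(i,quad(m,-.105,.105,-.075,.075,0))
crop(i,150,80,640,400,1.6,"w1f.png")
c,s=np.cos(r[2]),np.sin(r[2]); t=[r[0]+.01*c,r[1]+.01*s]; print(t)
delta([*t,.03],90+np.degrees(r[2]))
E
```

```text
rec [ 0.53097206  0.29918579 -0.00670816] 2.561897910733137
mark inner pts [[0.60930922 0.06901543 0.        ]
 [0.39906413 0.07233166 0.        ]]
mark outer [[0.61987771 0.05819871 0.        ]
 [0.43123416 0.06712249 0.        ]
 [0.38858427 0.06408779 0.        ]]
[np.float64(0.5409718358004362), np.float64(0.29911870588003653)]
tcp [537.3 295.3 160.6] F [-0.2  0.2 -0. ] w 85.7 t 2.75
jaw angle -90.65 tilt z [-0.    -0.001 -1.   ]
shift tool mm [  3.6  -4.  130.6]
turn tool rotvec deg (0, 0, np.float64(-0.26))
```

View pics/w1f.png

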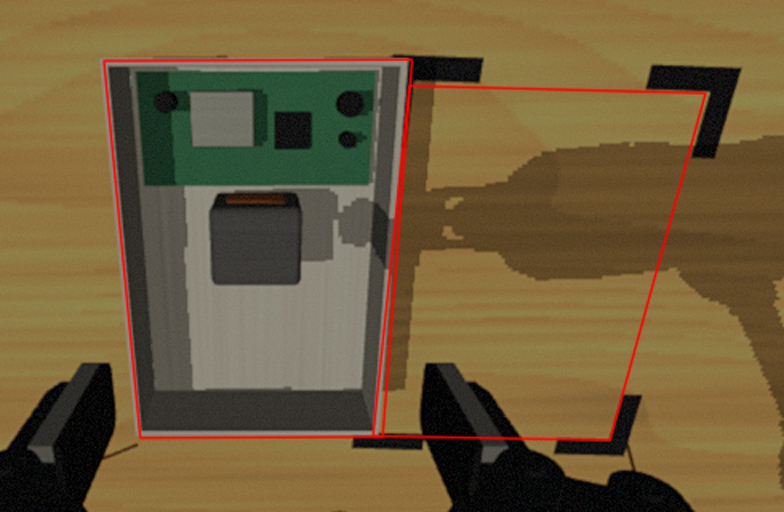

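```bash
python3 -m jog '[2,-2,20,0,0,-0.2, 3.5,-4,40,0,0,-0.2, 3.5,-4,60,0,0,-0.2, 3.5,-4,60,0,0,-0.2]' 0.25 25; python3 - <<'E'
from h import *
delta([.541,.2991,.03],90-.38)
i=get_image("wrist"); cv2.imwrite("pics/w2.png",i["frame"][:,:,::-1])
E
```

```text
clock: 3.25
position: [0.5401, 0.2986, 0.0995]
ee_rot: [0.001, 1.0, -0.004, -0.001]
contact_force: [-0.4, -0.0, 0.2]
width: 0.0637
tcp [540.1 298.6  99.5] F [-0.4 -0.   0.2] w 63.7 t 3.25
jaw angle -90.49 tilt z [-0.003 -0.001 -1.   ]
shift tool mm [ 1.1 -0.6 69.5]
turn tool rotvec deg (0, 0, np.float64(-0.11))
```

View pics/w2.png

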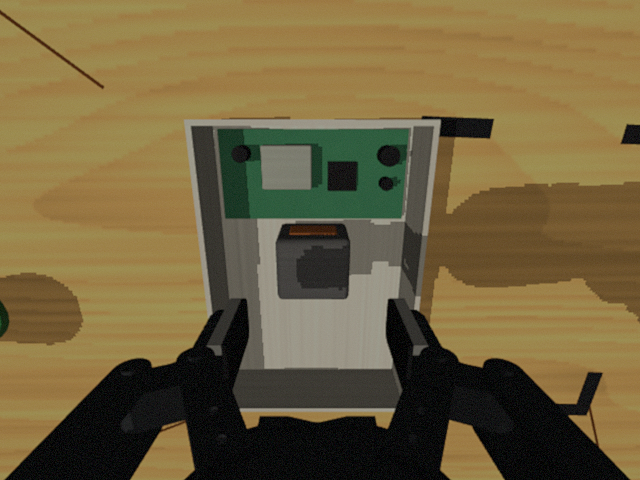

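```bash
python3 -m jog '[1,-0.5,20,0,0,0, 1,-0.5,40,0,0,0, 1,-0.5,55,0,0,0, 1,-0.5,68,0,0,0, 1,-0.5,68,0,0,0, 1,-0.5,68,0,0,0]' 0.25 25; python3 -m jog '[0,0,0,0,0,0, 0,0,0,0,0,0,0,0,0,0,0,0,0,0,0,0,0,0,0,0,0,0,0,0]' 0.6 25; python3 - <<'E'
from h import *
delta([.541,.2991,.03],90-.38)
i=get_image("wrist"); cv2.imwrite("pics/w3.png",i["frame"][:,:,::-1])
E
```

```text
clock: 4.05
position: [0.5428, 0.3011, 0.0327]
ee_rot: [-0.0, 1.0, -0.003, 0.0]
contact_force: [0.3, -0.1, 0.7]
width: 0.064
clock: 4.68
position: [0.5428, 0.3011, 0.033]
ee_rot: [-0.0, 1.0, -0.003, 0.001]
contact_force: [0.4, -0.9, 5.6]
width: 0.0435
tcp [542.8 301.1  33. ] F [ 0.4 -0.9  5.6] w 43.5 t 4.67
jaw angle -90.39 tilt z [ 0.001  0.    -1.   ]
shift tool mm [-1.8  2.   3. ]
turn tool rotvec deg (0, 0, np.float64(-0.01))
```

View pics/w3.png

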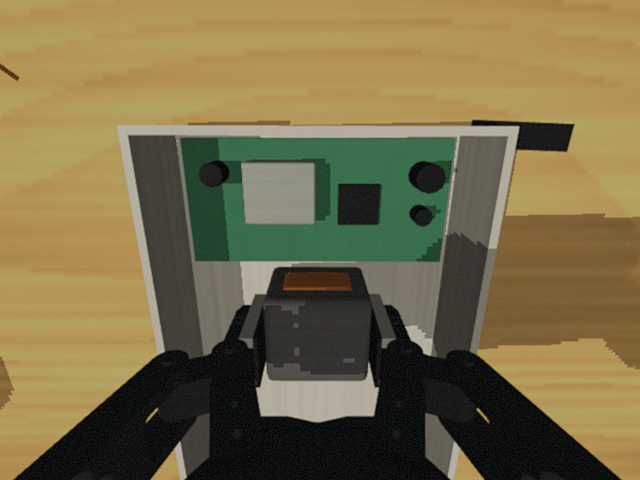

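```bash
python3 -m jog '[-4,20,0,0,0,0, -7,40,0,0,0,0.3, -11,60,0,0,0,0.5, -15,80,0,0,0,0.7, -18,100,0,0,0,1, -21,120,0,0,0,1, -24,140,0,0,0,1, -25,148,0,0,0,1, -25,148,0,0,0,1, -25,148,0,0,0,1]' 0.6 25;  python3 -m jog '[0,0,0,0,0,0,0,0,0,0,0,0]' 0.25;  python3 -m jog '[0,0,-30,0,0,0,0,0,-70,0,0,0,0,0,-120,0,0,0,0,0,-170,0,0,0,0,0,-170,0,0,0,0,0,-170,0,0,0]' 0.25;python3 - <<'E'
from h import *
delta([.541,.2991,.03],90-.38)
i=get_image("wrist"); cv2.imwrite("pics/w4.png",i["frame"][:,:,::-1])
E
```

```text
clock: 5.98
position: [0.5174, 0.1533, 0.033]
ee_rot: [-0.0, 1.0, -0.013, 0.001]
contact_force: [0.5, 0.0, 6.7]
width: 0.0434
clock: 6.22
position: [0.5156, 0.1531, 0.0317]
ee_rot: [0.0, 1.0, -0.012, -0.001]
contact_force: [-0.1, -0.6, 0.2]
width: 0.0639
clock: 6.98
position: [0.5155, 0.1531, 0.2014]
ee_rot: [0.0, 1.0, -0.012, -0.001]
contact_force: [0.1, 0.2, -0.1]
width: 0.0642
tcp [515.5 153.1 201.4] F [ 0.1  0.2 -0.1] w 64.2 t 6.97
jaw angle -91.38 tilt z [-0.002 -0.    -1.   ]
shift tool mm [  22.3 -146.7  171.3]
turn tool rotvec deg (0, 0, np.float64(-1.0))
```

View pics/w4.png

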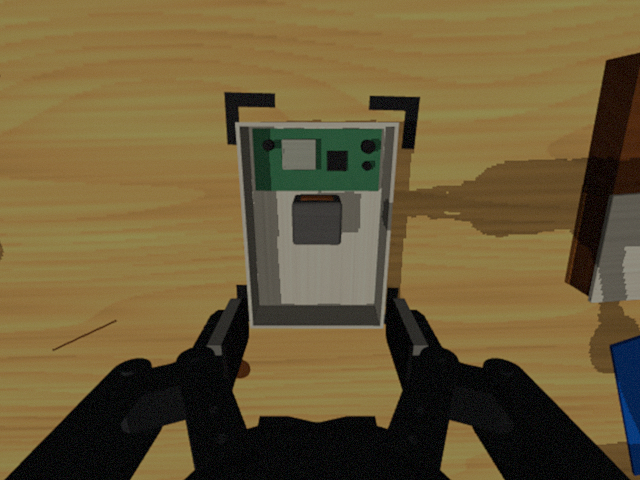

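```bash
python3 -m jog '[-30,0,-30,0,0,0,-60,0,-60,0,0,0,-90,0,-60,0,0,0,-110,0,-60,0,0,0,-110,0,-60,0,0,0,-110,0,-60,0,0,0]' 0;python3 - <<'E'
from h import *
i=get_image("wrist"); crop(i,160,0,480,240,2.5,"w5.png")
i=get_image("side"); crop(i,230,170,350,270,6,"s5.png")
E
```

```text
clock: 7.78
position: [0.4072, 0.1559, 0.2617]
ee_rot: [0.0, 1.0, -0.012, -0.0]
contact_force: [0.2, 0.4, -0.0]
width: 0.0858
```

View pics/w5.png

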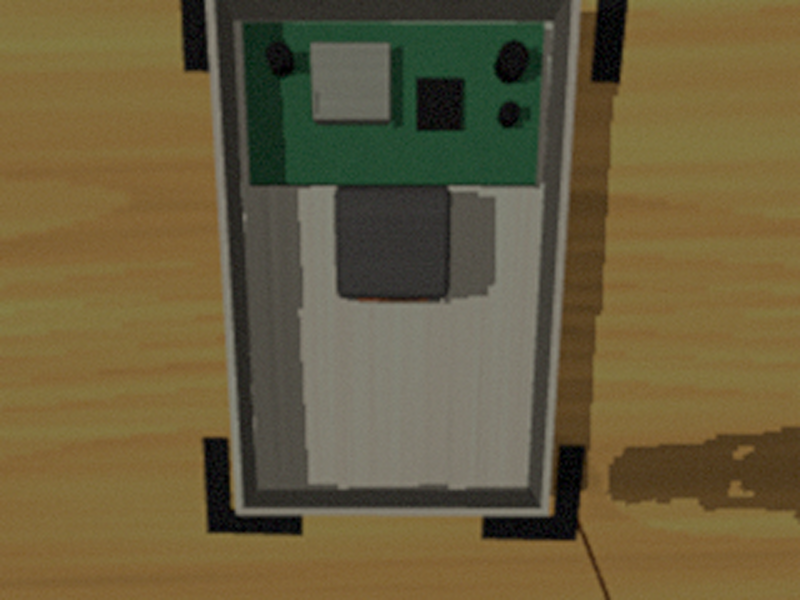

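View pics/s5.png

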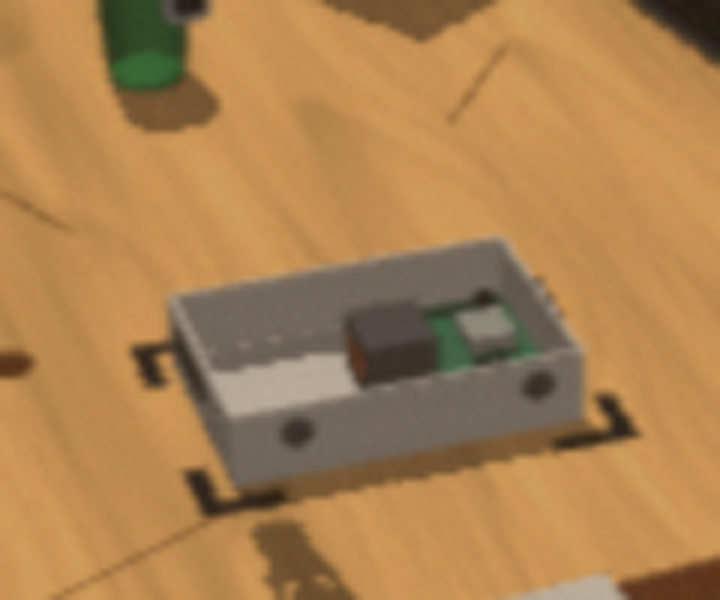

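```bash
python3 -m jog '[25,0,-15,0,0,0,50,0,-30,0,0,0,50,0,-30,0,0,0,50,0,-30,0,0,0]' 0;python3 - <<'E'
from h import *
i=get_image("wrist"); np.save("w6.npy",i,allow_pickle=True); crop(i,200,50,440,260,3.3,"w6.png")
E
```

```text
clock: 8.38
position: [0.4555, 0.1545, 0.2913]
ee_rot: [0.0, 1.0, -0.012, -0.001]
contact_force: [0.1, 0.6, -0.1]
width: 0.0856
```

View pics/w6.png

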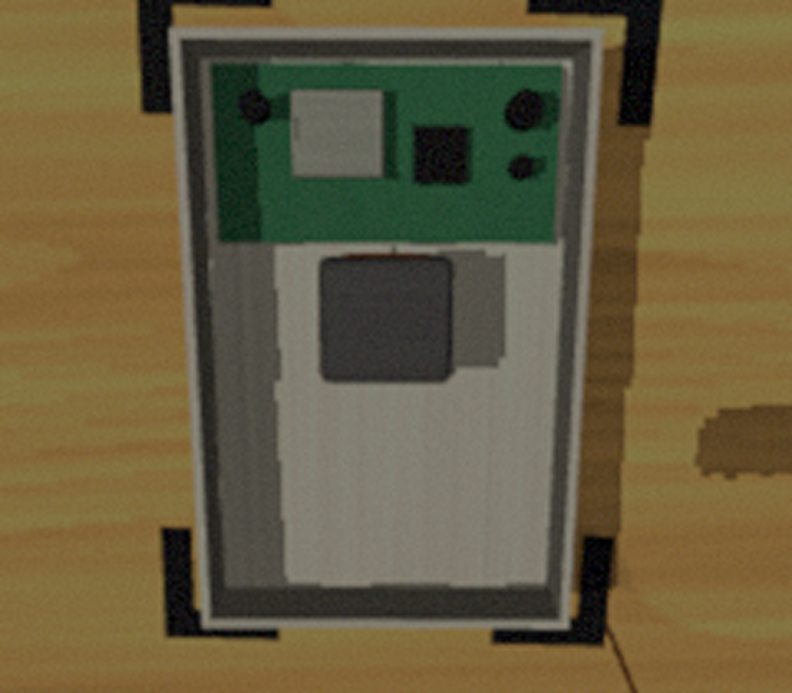

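```bash
python3 - <<'E'
from h import *
i=np.load("w6.npy",allow_pickle=True).item()
a=lambda l:np.array(l,float)/3.3+[200,50]-.35
r,e=fitquad(i,a([(569,628),(602,31),(171,30),(204,625)]),-.095,.095,-.065,.065,.042,[.5,.15,0]); print("rec",r,e)
print(toworld(i,a([(167,637),(162,527),(603,643),(613,537),(648,125),(144,112),(661,2),(138,2)]),0).round(4))
crop(i,200,30,440,90,3.3,"w6b.png")
E
```

```text
rec [ 0.50597303  0.15312528 -0.02626772] 1.1288250537172075
[[0.3953 0.2428 0.    ]
 [0.4399 0.2407 0.    ]
 [0.3884 0.07   0.    ]
 [0.4317 0.0679 0.    ]
 [0.5764 0.062  0.    ]
 [0.5847 0.2337 0.    ]
 [0.6136 0.0596 0.    ]
 [0.6178 0.2325 0.    ]]
```

View pics/w6b.png

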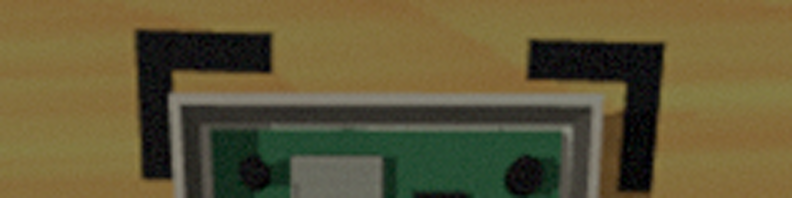

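```bash
python3 - <<'E'
from h import *
i=np.load("w6.npy",allow_pickle=True).item()
px=np.array([(603,643+66),(663,43),(136,30),(167,637+66)],float)/3.3+[200,30]-.35
for h in (.115,.116,.117):
  print(fitquad(i,px,-h,h,-h+.03,h-.03,0,[.5,.15,0]))
W=toworld(i,px,0); print(W, W.mean(0))
E
```

```text
(array([ 0.50900159,  0.15101842, -0.04508938]), np.float64(1.9449111332233429))
(array([ 0.50858239,  0.15102841, -0.04508745]), np.float64(0.9322888421041569))
(array([ 0.50815766,  0.15103849, -0.04508549]), np.float64(0.7680168266659564))
[[0.38844179 0.07004859 0.        ]
 [0.62082755 0.05934064 0.        ]
 [0.62879683 0.23207911 0.        ]
 [0.39530045 0.24277572 0.        ]] [0.50834166 0.15106101 0.        ]
```

```bash
python3 -m jog '[0,60,0,0,0,0,0,120,0,0,0,0,0,180,0,0,0,0,0,240,0,0,0,0,0,300,0,0,0,0,0,360,0,0,0,0,0,360,0,0,0,0,0,360,0,0,0,0]' 0;python3 - <<'E'
from h import *
i=get_image("wrist"); np.save("w7.npy",i,allow_pickle=True); cv2.imwrite("pics/w7.png",i["frame"][:,:,::-1])
print(get_state()["qpos"])
E
```

```text
clock: 9.43
position: [0.4467, -0.2043, 0.2917]
ee_rot: [-0.001, 1.0, -0.012, -0.001]
contact_force: [-0.2, 0.5, -0.6]
width: 0.0855
[-5.69964569e-01  1.27093826e-01  1.59694848e+00  7.20498739e-04
  1.41908825e+00  1.02427232e+00]
```

View pics/w7.png

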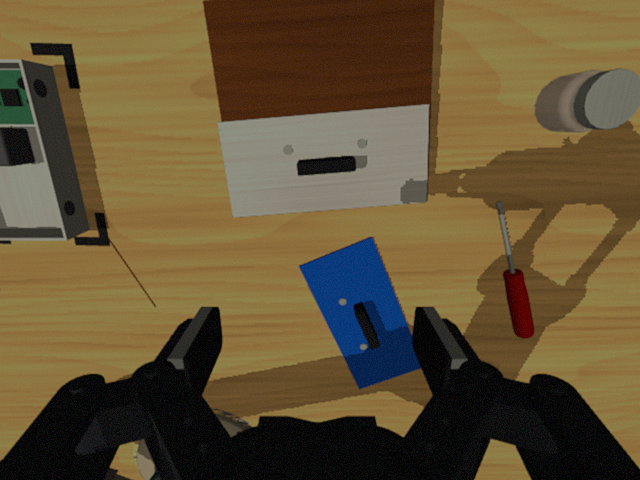

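```bash
python3 - <<'E'
from h import *
i=np.load("w7.npy",allow_pickle=True).item()
c,e=fitquad(i,np.array([(427.5,201.5),(429.5,104),(218.5,123),(233,217)],float),-.052,.052,-.111,.111,.041,[.49,-.21,.05]); print("cover",c,e)
W=toworld(i,[(297,161),(354,156),(355,170),(299,175)],.069); print("tab",W.mean(0),W)
draw(i,quad(c,-.052,.052,-.111,.111,.041));draw(i,quad(c,-.007,.007,-.03,.03,.069));draw(i,quad(c,-.007,.007,-.03,.03,.041))
crop(i,200,80,450,230,3.2,"w7f.png")
delta([c[0],c[1],.16],np.degrees(c[2]))
E
```

```text
cover [ 0.48996204 -0.21547235  0.05716008] 1.1066321957728178
tab [ 0.49124434 -0.2145185   0.069     ] [[ 0.49647968 -0.18521838  0.069     ]
 [ 0.49995297 -0.24252611  0.069     ]
 [ 0.48607946 -0.24368941  0.069     ]
 [ 0.48246527 -0.18664011  0.069     ]]
tcp [ 446.9 -203.7  291.9] F [0.1 0.5 0. ] w 85.1 t 9.47
jaw angle -91.35 tilt z [-0.001  0.001 -1.   ]
shift tool mm [ 43.4  10.9 131.9]
turn tool rotvec deg (0, 0, np.float64(85.38))
```

View pics/w7f.png

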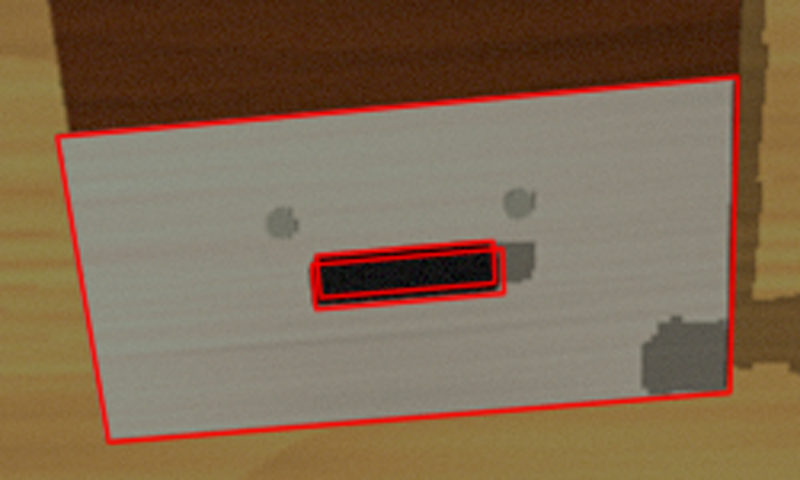

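The real cover (silver, on the box, wrist px (327,166)) is confirmed. The blue one at (365,310) lies on the bench, so I'm leaving it alone.

```bash
python3 -m jog '[5,1,10,0,0,-9.5, 10,2,20,0,0,-19, 15,3,30,0,0,-28.5, 20,5,40,0,0,-38, 25,6,50,0,0,-47.5, 30,7,60,0,0,-57, 35,8,70,0,0,-66.5, 40,10,80,0,0,-76, 43.5,11,90,0,0,-85.5, 43.5,11,100,0,0,-94.5]' 0.25 40;python3 -m jog '[0,0,0,0,0,0,0,0,0,0,0,0]' 0.25;python3 - <<'E'
from h import *
i=get_image("wrist"); np.save("w8.npy",i,allow_pickle=True); cv2.imwrite("pics/w8.png",i["frame"][:,:,::-1])
print(get_state()["qpos"])
delta([.4902,-.2147,.064],3.2)
E
```

```text
clock: 10.72
position: [0.4911, -0.215, 0.1922]
ee_rot: [-0.0, 0.685, 0.729, 0.0]
contact_force: [-0.2, 0.5, -0.5]
width: 0.0641
clock: 10.98
position: [0.491, -0.2162, 0.1928]
ee_rot: [0.0, 0.688, 0.726, 0.0]
contact_force: [1.1, 0.1, 0.5]
width: 0.064
[-5.44975264e-01  2.57552006e-01  1.67974760e+00  1.26380964e-05
  1.20327489e+00 -5.98798177e-01]
tcp [ 491.1 -216.6  192.9] F [-0.1  0.2 -0.6] w 64.3 t 11.03
jaw angle 3.08 tilt z [ 0.001 -0.001 -1.   ]
shift tool mm [  2.   -0.9 128.9]
turn tool rotvec deg (0, 0, np.float64(-0.12))
```

View pics/w8.png

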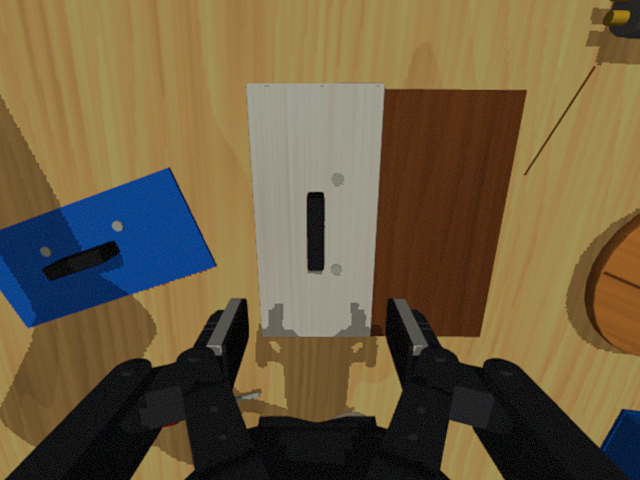

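```bash
python3 -m jog '[1,-0.5,30,0,0,0, 2,-0.5,60,0,0,0, 2,-0.5,90,0,0,0, 2,-0.5,110,0,0,0, 2,-0.5,126.5,0,0,0, 2,-0.5,126.5,0,0,0, 2,-0.5,126.5,0,0,0]' 0.25 40;python3 -m jog '[0,0,0,0,0,0,0,0,0,0,0,0,0,0,0,0,0,0,0,0,0,0,0,0,0,0,0,0,0,0,0,0,0,0,0,0]' 0.95;python3 - <<'E'
from h import *
i=get_image("wrist"); cv2.imwrite("pics/w9.png",i["frame"][:,:,::-1])
delta([.4902,-.2147,.066],3.2)
E
```

```text
clock: 11.9
position: [0.4908, -0.2156, 0.0667]
ee_rot: [0.001, 0.688, 0.726, 0.0]
contact_force: [-0.7, 1.0, 1.0]
width: 0.0639
clock: 12.65
position: [0.4902, -0.2155, 0.0664]
ee_rot: [0.0, 0.688, 0.726, -0.0]
contact_force: [-2.2, 0.6, 6.5]
width: 0.0134
tcp [ 490.2 -215.5   66.4] F [-1.8 -0.9  5.4] w 13.4 t 12.7
jaw angle 3.11 tilt z [ 0.    -0.001 -1.   ]
shift tool mm [0.8 0.  0.4]
turn tool rotvec deg (0, 0, np.float64(-0.09))
```

View pics/w9.png

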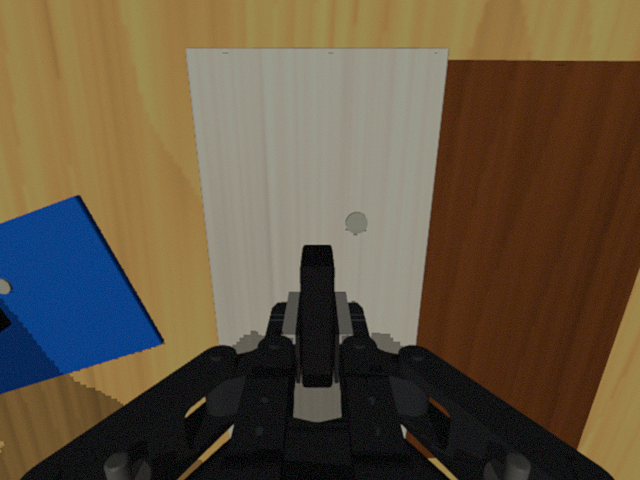

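```bash
python3 -m jog '[0,15,0,0,0,0,0,30,0,0,0,0,0,45,0,0,0,0,0,60,0,0,0,0,0,75,0,0,0,0,0,90,0,0,0,0,0,104,0,0,0,0,0,104,0,0,0,0,0,104,0,0,0,0]' 0.95;python3 -m jog '[0,0,0,0,0,0,0,0,0,0,0,0]' 0.4;python3 -m jog '[0,0,-30,0,0,0,0,-50,-60,0,0,0,0,-100,-100,0,0,0,0,-120,-140,0,0,0,0,-120,-140,0,0,0,0,-120,-140,0,0,0]' 0.1;python3 - <<'E'
from h import *
i=get_image("wrist"); np.save("w10.npy",i,allow_pickle=True); cv2.imwrite("pics/w10.png",i["frame"][:,:,::-1])
delta([.4902,-.2147,.066],3.2)
i=get_image("scene");cv2.imwrite("pics/s10.png",i["frame"][:,:,::-1])
E
```

```text
clock: 13.82
position: [0.5936, -0.2096, 0.0664]
ee_rot: [-0.0, 0.688, 0.726, -0.0]
contact_force: [-3.2, 0.2, 5.7]
width: 0.013
clock: 14.08
position: [0.594, -0.2096, 0.0654]
ee_rot: [-0.0, 0.688, 0.726, 0.0]
contact_force: [-0.5, -0.3, 0.4]
width: 0.0487
clock: 14.82
position: [0.4743, -0.2161, 0.2054]
ee_rot: [0.0, 0.688, 0.726, 0.0]
contact_force: [0.1, 1.1, -0.4]
width: 0.0767
tcp [ 474.2 -215.9  204.7] F [ 0.1  0.1 -0.5] w 77.2 t 14.88
jaw angle 3.11 tilt z [-0.001  0.001 -1.   ]
shift tool mm [  0.2  16.2 138.7]
turn tool rotvec deg (0, 0, np.float64(-0.09))
```

View pics/w10.png

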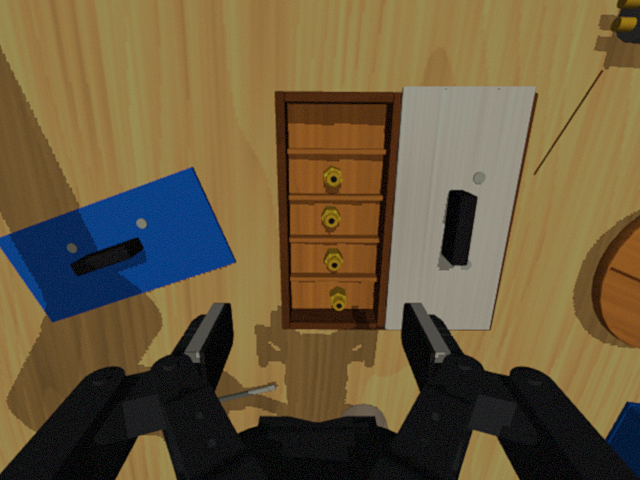

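View pics/s10.png

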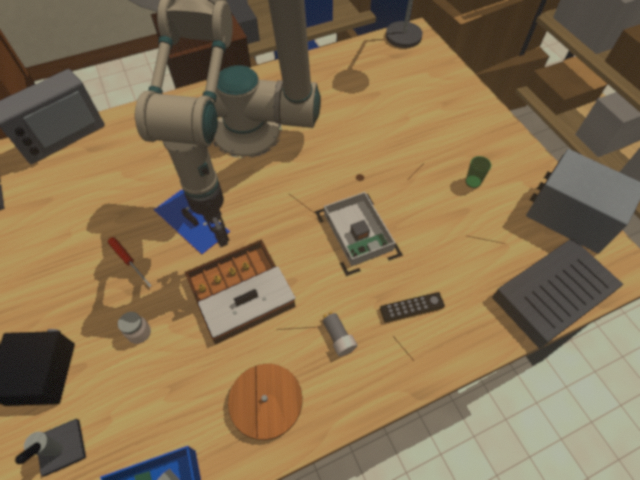

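```bash
python3 - <<'E'
from h import *
i=np.load("w10.npy",allow_pickle=True).item()
crop(i,270,80,410,335,3,"w10c.png")
W=toworld(i,[(333,178),(331,217),(333.5,261),(339,300)],.032); print(W.round(4))
b,e=fitquad(i,np.array([(283,329),(490,329.5),(535,92),(275.5,92)],float),-.052,.160,-.111,.111,.036,[.49,-.21,.05]); print(b,e)
c,e=fitquad(i,np.array([(385,330),(490.5,329.5),(535.5,87.5),(403,87)],float),-.052,.052,-.111,.111,.041,[.59,-.21,.05]); print(c,e)
E
```

```text
[[ 0.4868 -0.1762  0.032 ]
 [ 0.4874 -0.2116  0.032 ]
 [ 0.4927 -0.2547  0.032 ]
 [ 0.5011 -0.2962  0.032 ]]
[ 0.4916004  -0.2177975   0.05259741] 2.793918529012217
[ 0.59449154 -0.20917647  0.05835401] 0.895414149643841
```

View pics/w10c.png

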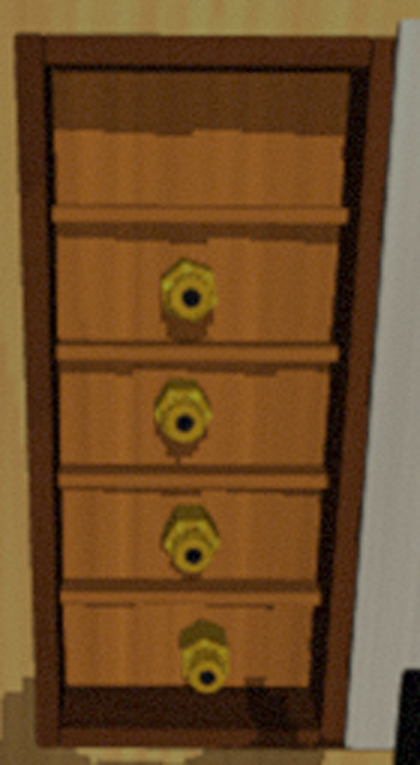

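```bash
python3 - <<'E'
from h import *
i=np.load("w10.npy",allow_pickle=True).item()
W=toworld(i,[(333.3,178.7),(331.4,220.7),(334,264.7),(338.7,305.7)],.032); print(W.round(4))
b=[.4905,-.2155,.0555]
c,s=np.cos(b[2]),np.sin(b[2])
print([((w[:2]-b[:2])@np.array([[c,-s],[s,c]])*1000).round(1) for w in W])
for w in W: delta([w[0],w[1],.1],3.2)
E
```

```text
[[ 0.4871 -0.1768  0.032 ]
 [ 0.488  -0.215   0.032 ]
 [ 0.4935 -0.2585  0.032 ]
 [ 0.5013 -0.3027  0.032 ]]
[array([-1.2, 38.8]), array([-2.4,  0.6]), array([  0.6, -43.1]), array([  6. , -87.6])]
tcp [ 474.2 -215.8  204.3] F [0.5 0.1 0.5] w 76.5 t 14.93
jaw angle 3.13 tilt z [-0.002  0.001 -1.   ]
shift tool mm [ 38.1  15.2 104.4]
turn tool rotvec deg (0, 0, np.float64(-0.07))
tcp [ 474.2 -215.8  204.3] F [0.5 0.1 0.5] w 76.5 t 14.93
jaw angle 3.13 tilt z [-0.002  0.001 -1.   ]
shift tool mm [ -0.2  14.1 104.3]
turn tool rotvec deg (0, 0, np.float64(-0.07))
tcp [ 474.2 -215.8  204.3] F [0.5 0.1 0.5] w 76.5 t 14.93
jaw angle 3.13 tilt z [-0.002  0.001 -1.   ]
shift tool mm [-43.9  17.1 104.2]
turn tool rotvec deg (0, 0, np.float64(-0.07))
tcp [ 474.2 -215.8  204.3] F [0.5 0.1 0.5] w 76.5 t 14.93
jaw angle 3.13 tilt z [-0.002  0.001 -1.   ]
shift tool mm [-88.4  22.6 104.2]
turn tool rotvec deg (0, 0, np.float64(-0.07))
```

```bash
python3 -m jog '[19,8,40,0,0,0,38,15,80,0,0,0,38,15,104,0,0,0,38,15,104,0,0,0,38,15,104,0,0,0]' 0.47 40;python3 - <<'E'
from h import *
i=get_image("wrist"); cv2.imwrite("pics/w11.png",i["frame"][:,:,::-1])
delta([.4871,-.1768,.028],3.2)
print(toworld(i,[(317,300)],.03))
E
```

```text
clock: 15.55
position: [0.4878, -0.1777, 0.1018]
ee_rot: [0.0, 0.688, 0.726, -0.0]
contact_force: [-0.1, -0.7, 0.4]
width: 0.0453
tcp [ 488.  -178.   102.4] F [ 0.5 -0.1 -0.6] w 45.4 t 15.6
jaw angle 3.11 tilt z [ 0.001 -0.001 -1.   ]
shift tool mm [ 1.3 -1.  74.4]
turn tool rotvec deg (0, 0, np.float64(-0.09))
[[ 0.48958312 -0.20262559  0.03      ]]
```

View pics/w11.png

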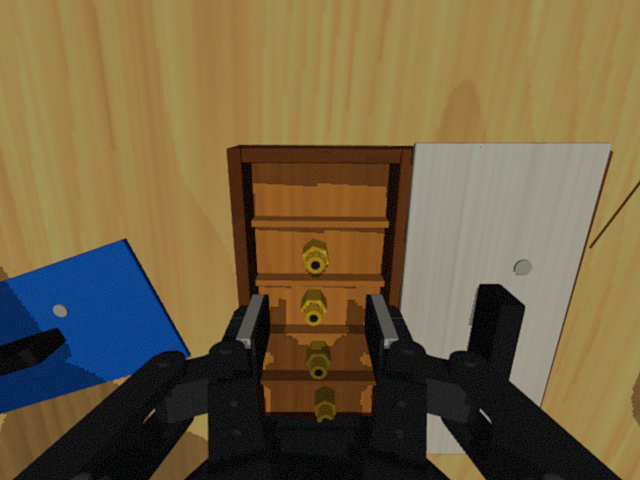

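```bash
python3 - <<'E'
from h import *
i=get_image("wrist"); print(toworld(i,[(316,264.5),(312.5,317.5),(318,371.5),(327,417)],.032))
print(toworld(i,[(251,222),(388,222),(257,280),(384,280),(372,330)],.018))
E
```

```text
[[ 0.48786757 -0.1771708   0.032     ]
 [ 0.48757878 -0.21531921  0.032     ]
 [ 0.49362588 -0.25877929  0.032     ]
 [ 0.50260384 -0.29979702  0.032     ]]
[[ 0.44497562 -0.15583287  0.018     ]
 [ 0.53277652 -0.15113967  0.018     ]
 [ 0.44865831 -0.19673167  0.018     ]
 [ 0.53509976 -0.19215237  0.018     ]
 [ 0.53119163 -0.23214306  0.018     ]]
```

```bash
python3 -m jog '[1,-0.5,30,0,0,0,1.5,-0.5,55,0,0,0,1.5,-0.5,73.5,0,0,0,1.5,-0.5,73.5,0,0,0,1.5,-0.5,73.5,0,0,0]' 0.47 40;python3 -m jog '[0,0,0,0,0,0,0,0,0,0,0,0,0,0,0,0,0,0,0,0,0,0,0,0]' 0.95;python3 - <<'E'
from h import *
i=get_image("wrist"); cv2.imwrite("pics/w12.png",i["frame"][:,:,::-1])
delta([.4871,-.1768,.09],3.2)
E
```

```text
clock: 16.27
position: [0.4875, -0.1766, 0.0294]
ee_rot: [0.001, 0.688, 0.726, 0.0]
contact_force: [0.3, 0.5, -0.3]
width: 0.0455
clock: 16.77
position: [0.4872, -0.1763, 0.0293]
ee_rot: [0.001, 0.688, 0.726, 0.0]
contact_force: [-0.3, 0.1, 7.1]
width: 0.0153
tcp [ 487.2 -176.4   29.4] F [-1.1  0.7  9.1] w 14.7 t 16.82
jaw angle 3.11 tilt z [ 0.002 -0.001 -1.   ]
shift tool mm [ -0.5  -0.  -60.6]
turn tool rotvec deg (0, 0, np.float64(-0.09))
```

View pics/w12.png

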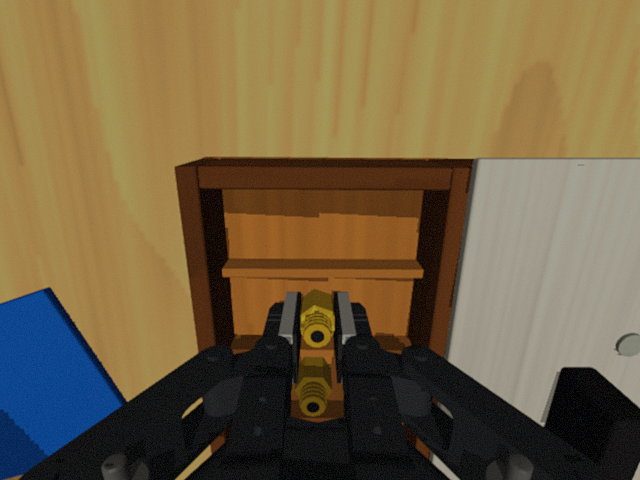

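```bash
python3 -m jog '[0,0,-30,0,0,0,0,0,-60,0,0,0,0,0,-65,0,0,0,0,0,-65,0,0,0]' 0.95;python3 - <<'E'
from h import *
i=get_image("scene"); crop(i,300,170,440,290,5,"s12.png")
delta([.456,.196,.095],3.2)
E
```

```text
clock: 17.32
position: [0.4863, -0.1759, 0.0931]
ee_rot: [0.0, 0.688, 0.726, -0.0]
contact_force: [0.3, -1.2, -0.8]
width: 0.0149
tcp [ 485.9 -175.7   92.5] F [-1.4 -0.7 -0.2] w 14.9 t 17.38
jaw angle 3.11 tilt z [-0.001  0.001 -1.   ]
shift tool mm [372.7  -9.7  -2.2]
turn tool rotvec deg (0, 0, np.float64(-0.09))
```

View pics/s12.png

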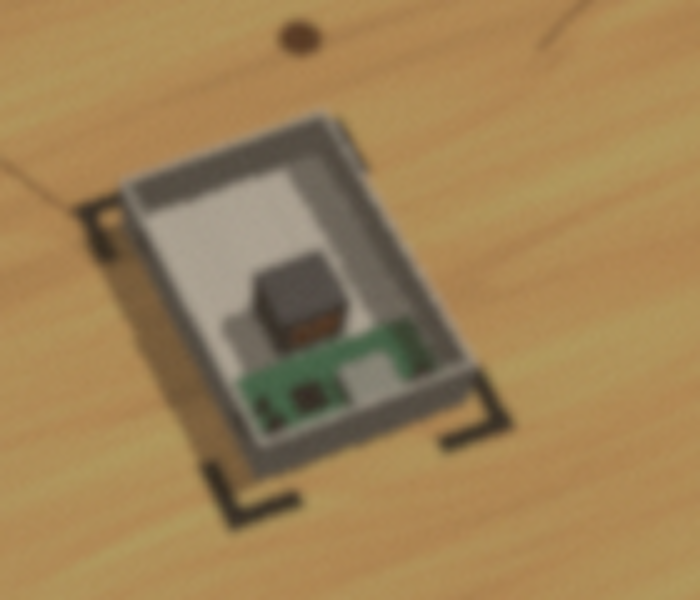

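```bash
python3 -m jog '[45,-1,0,0,0,0,95,-2,0,0,0,0,145,-4,0,0,0,0,195,-5,0,0,0,0,245,-6,0,0,0,0,295,-7,0,0,0,0,345,-9,0,0,0,0,372.5,-10,0,0,0,0,372.5,-10,0,0,0,0,372.5,-10,0,0,0,0]' 0.95;python3 - <<'E'
from h import *
i=get_image("wrist"); cv2.imwrite("pics/w13.png",i["frame"][:,:,::-1])
delta([.456,.196,.027],3.2)
E
```

```text
clock: 18.62
position: [0.4557, 0.1948, 0.0923]
ee_rot: [-0.0, 0.688, 0.726, -0.001]
contact_force: [-1.2, -0.1, -0.2]
width: 0.0147
tcp [456.  194.5  92.5] F [-0.1  0.4  0.3] w 14.7 t 18.68
jaw angle 3.07 tilt z [-0.002 -0.001 -1.   ]
shift tool mm [ 1.6  0.2 65.5]
turn tool rotvec deg (0, 0, np.float64(-0.13))
```

View pics/w13.png

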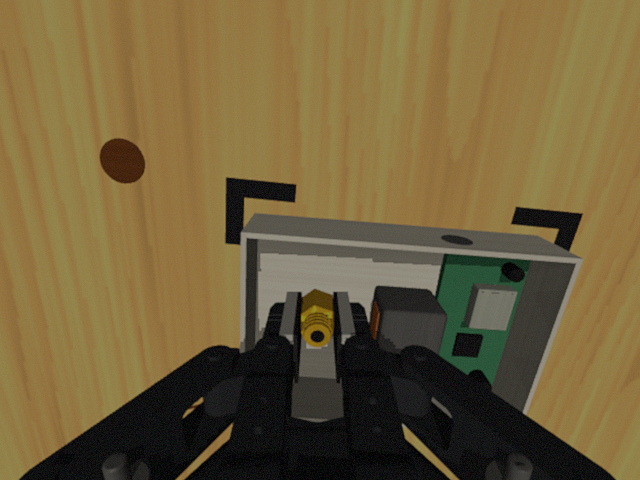

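```bash
python3 -m jog '[1.5,0,25,0,0,0,1.5,0,50,0,0,0,1.5,0,60,0,0,0,1.5,0,65,0,0,0,1.5,0,65,0,0,0,1.5,0,65,0,0,0]' 0.95;python3 -m jog '[0,0,0,0,0,0,0,0,0,0,0,0]' 0.6; python3 -m jog '[0,0,-30,0,0,0,0,0,-75,0,0,0,0,0,-75,0,0,0,0,0,-75,0,0,0]' 0.6;python3 - <<'E'
from h import *
i=get_image("wrist"); cv2.imwrite("pics/w14.png",i["frame"][:,:,::-1])
delta([.4877,-.2151,.1],3.2)
E
```

```text
clock: 19.42
position: [0.4569, 0.197, 0.0289]
ee_rot: [0.0, 0.688, 0.726, 0.001]
contact_force: [0.7, -0.2, -0.7]
width: 0.015
clock: 19.68
position: [0.4565, 0.197, 0.0287]
ee_rot: [0.0, 0.688, 0.726, 0.0]
contact_force: [-0.0, 0.1, 0.3]
width: 0.034
clock: 20.18
position: [0.4558, 0.1968, 0.1031]
ee_rot: [-0.0, 0.688, 0.726, -0.0]
contact_force: [-0.5, -0.1, 0.3]
width: 0.0341
tcp [455.4 196.7 102.5] F [-0.2  0.2 -0.5] w 33.9 t 20.23
jaw angle 3.11 tilt z [-0.002 -0.001 -1.   ]
shift tool mm [-412.9    9.9    2.7]
turn tool rotvec deg (0, 0, np.float64(-0.09))
```

View pics/w14.png

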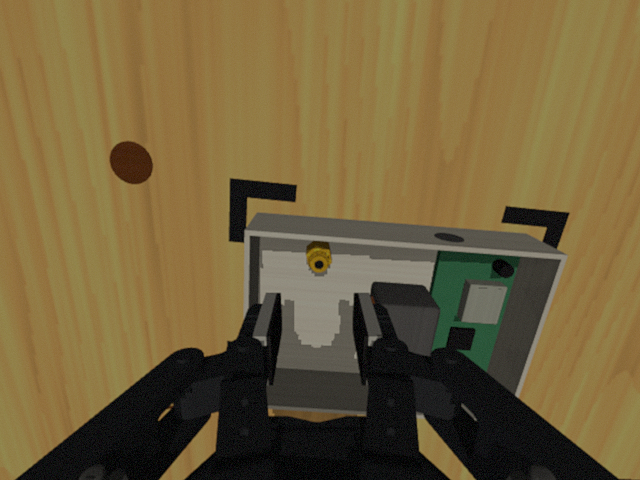

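```bash
python3 -m jog '[-50,1,0,0,0,0,-105,2,0,0,0,0,-160,4,0,0,0,0,-215,5,0,0,0,0,-270,6,0,0,0,0,-325,8,0,0,0,0,-380,9,0,0,0,0,-413,10,0,0,0,0,-413,10,0,0,0,0,-413,10,0,0,0,0]' 0.47;python3 - <<'E'
from h import *
i=get_image("wrist"); cv2.imwrite("pics/w15.png",i["frame"][:,:,::-1])
delta([.4877,-.2151,.0285],3.2)
E
```

```text
clock: 21.48
position: [0.4876, -0.2138, 0.102]
ee_rot: [-0.002, 0.688, 0.726, -0.0]
contact_force: [-0.5, -0.4, 0.5]
width: 0.0455
tcp [ 487.7 -213.5  102.3] F [-0.5  0.5 -0.1] w 45.4 t 21.52
jaw angle 3.14 tilt z [-0.002  0.002 -1.   ]
shift tool mm [-1.8  0.1 73.8]
turn tool rotvec deg (0, 0, np.float64(-0.06))
```

View pics/w15.png

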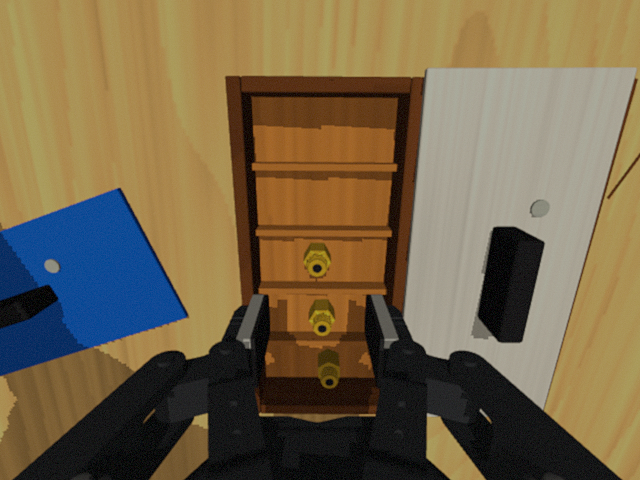

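Connector B's top is at (317,268), the same spot relative to the jaws as the first one. Descending.

```bash
python3 -m jog '[-1,0,30,0,0,0,-1.5,0,55,0,0,0,-1.5,0,73.5,0,0,0,-1.5,0,73.5,0,0,0,-1.5,0,73.5,0,0,0]' 0.47 40;python3 -m jog '[0,0,0,0,0,0,0,0,0,0,0,0,0,0,0,0,0,0,0,0,0,0,0,0]' 0.95;python3 -m jog '[0,0,-30,0,0,0,0,0,-60,0,0,0,0,0,-64,0,0,0,0,0,-64,0,0,0]' 0.95;python3 - <<'E'
from h import *
i=get_image("scene"); crop(i,300,170,440,290,5,"s16.png")
delta([.456,.168,.0925],3.2)
E
```

```text
clock: 22.15
position: [0.4891, -0.2158, 0.0304]
ee_rot: [0.0, 0.687, 0.726, 0.0]
contact_force: [0.4, -0.1, -0.0]
width: 0.0455
clock: 22.65
position: [0.4893, -0.2166, 0.0308]
ee_rot: [0.001, 0.688, 0.726, 0.0]
contact_force: [-1.3, 1.5, 6.6]
width: 0.0154
clock: 23.15
position: [0.4884, -0.2163, 0.0935]
ee_rot: [-0.0, 0.688, 0.726, -0.0]
contact_force: [-0.7, 0.3, -0.6]
width: 0.0153
tcp [ 488.1 -216.1   92.9] F [0.5 1.1 0.4] w 14.9 t 23.2
jaw angle 3.1 tilt z [-0.001  0.001 -1.   ]
shift tool mm [385.3 -11.2   0.8]
turn tool rotvec deg (0, 0, np.float64(-0.1))
```

View pics/s16.png

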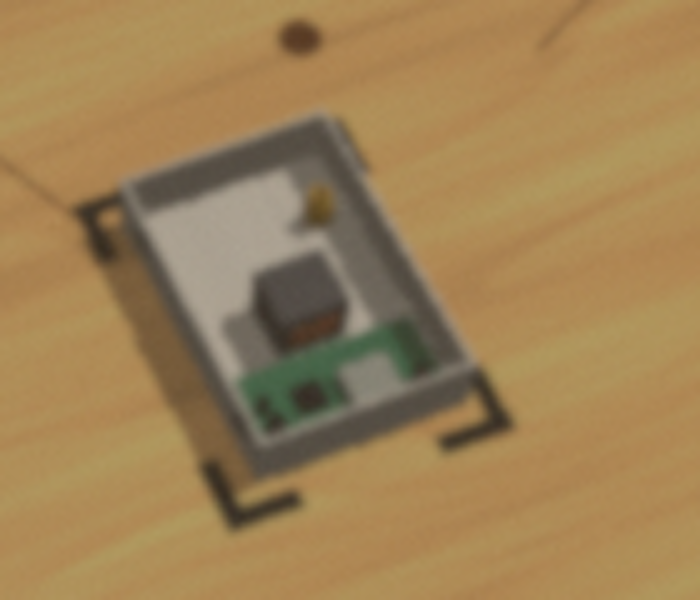

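```bash
python3 -m jog '[45,-1,0,0,0,0,95,-3,0,0,0,0,145,-4,0,0,0,0,195,-6,0,0,0,0,245,-7,0,0,0,0,295,-9,0,0,0,0,345,-10,0,0,0,0,384.5,-11,0,0,0,0,384.5,-11,0,0,0,0,384.5,-11,0,0,0,0]' 0.95;python3 - <<'E'
from h import *
i=get_image("wrist"); cv2.imwrite("pics/w17.png",i["frame"][:,:,::-1])
delta([.456,.168,.0285],3.2)
E
```

```text
clock: 24.45
position: [0.4562, 0.1664, 0.0928]
ee_rot: [-0.0, 0.687, 0.726, -0.001]
contact_force: [0.4, -0.2, 0.4]
width: 0.0152
tcp [456.4 166.   93. ] F [-0.3 -0.4 -0.2] w 15.3 t 24.5
jaw angle 3.09 tilt z [-0.002 -0.001 -1.   ]
shift tool mm [ 2.  -0.2 64.5]
turn tool rotvec deg (0, 0, np.float64(-0.11))
```

View pics/w17.png

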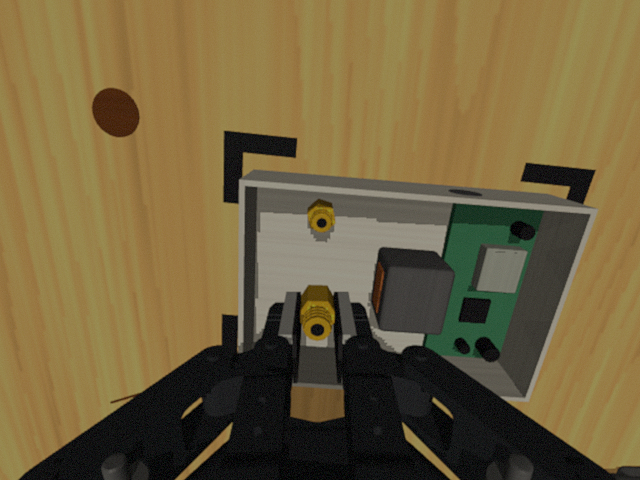

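```bash
python3 -m jog '[1,0,25,0,0,0,1,0,50,0,0,0,1,0,60,0,0,0,1,0,64,0,0,0,1,0,64,0,0,0,1,0,64,0,0,0]' 0.95;python3 -m jog '[0,0,0,0,0,0,0,0,0,0,0,0]' 0.6; python3 -m jog '[0,0,-30,0,0,0,0,0,-73,0,0,0,0,0,-73,0,0,0,0,0,-73,0,0,0]' 0.6;python3 - <<'E'
from h import *
i=get_image("wrist"); cv2.imwrite("pics/w18.png",i["frame"][:,:,::-1])
delta([.4936,-.2587,.1],3.2)
E
```

```text
clock: 25.25
position: [0.4575, 0.1679, 0.0304]
ee_rot: [0.0, 0.688, 0.726, 0.001]
contact_force: [0.8, 0.1, -0.5]
width: 0.0155
clock: 25.5
position: [0.4571, 0.168, 0.0301]
ee_rot: [0.0, 0.688, 0.726, 0.0]
contact_force: [0.6, 0.2, -0.1]
width: 0.0343
clock: 26.0
position: [0.4564, 0.1679, 0.1026]
ee_rot: [-0.0, 0.688, 0.726, -0.0]
contact_force: [-0.2, 0.4, -0.7]
width: 0.0343
tcp [456.  167.8 102. ] F [-0.5  0.4 -0. ] w 34.2 t 26.05
jaw angle 3.11 tilt z [-0.002 -0.    -1.   ]
shift tool mm [-427.9   14.4    2.1]
turn tool rotvec deg (0, 0, np.float64(-0.09))
```

View pics/w18.png

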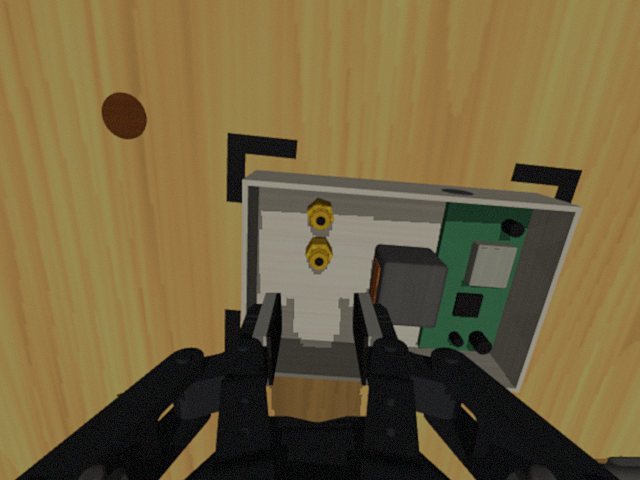

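```bash
python3 -m jog '[-50,2,0,0,0,0,-105,4,0,0,0,0,-160,5,0,0,0,0,-215,7,0,0,0,0,-270,9,0,0,0,0,-325,11,0,0,0,0,-380,13,0,0,0,0,-428.5,14.5,0,0,0,0,-428.5,14.5,0,0,0,0,-428.5,14.5,0,0,0,0]' 0.47;python3 - <<'E'
from h import *
i=get_image("wrist"); cv2.imwrite("pics/w19.png",i["frame"][:,:,::-1])
delta([.4936,-.2587,.0285],3.2)
E
```

```text
clock: 27.3
position: [0.4934, -0.2582, 0.1013]
ee_rot: [-0.002, 0.688, 0.726, -0.0]
contact_force: [-1.2, 0.2, 0.1]
width: 0.045
tcp [ 493.6 -257.7  101.6] F [ 0.4 -0.4 -0.2] w 45.3 t 27.35
jaw angle 3.12 tilt z [-0.003  0.002 -1.   ]
shift tool mm [-1.2  0.2 73.1]
turn tool rotvec deg (0, 0, np.float64(-0.08))
```

View pics/w19.png

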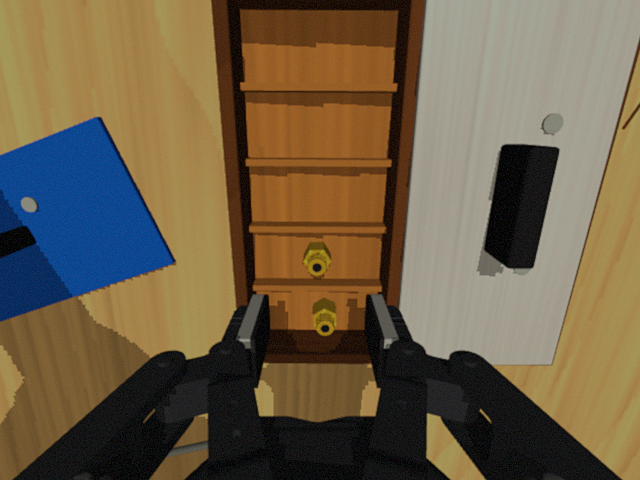

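```bash
python3 -m jog '[-0.5,0,30,0,0,0,-0.5,0,55,0,0,0,-0.5,0,73.5,0,0,0,-0.5,0,73.5,0,0,0,-0.5,0,73.5,0,0,0]' 0.47 40;python3 -m jog '[0,0,0,0,0,0,0,0,0,0,0,0,0,0,0,0,0,0,0,0,0,0,0,0]' 0.95;python3 -m jog '[0,0,-30,0,0,0,0,0,-60,0,0,0,0,0,-64,0,0,0,0,0,-64,0,0,0]' 0.95;python3 - <<'E'
from h import *
i=get_image("scene"); crop(i,300,170,440,290,5,"s20.png")
delta([.456,.139,.0925],3.2)
i=get_image("wrist"); crop(i,200,150,440,400,2,"w20.png")
E
```

```text
clock: 27.98
position: [0.495, -0.259, 0.0299]
ee_rot: [0.0, 0.687, 0.726, 0.0]
contact_force: [0.1, -0.2, -0.3]
width: 0.0451
clock: 28.48
position: [0.4951, -0.2599, 0.0304]
ee_rot: [0.001, 0.688, 0.726, 0.0]
contact_force: [-0.5, 1.4, 5.4]
width: 0.0153
clock: 28.98
position: [0.4943, -0.2595, 0.0929]
ee_rot: [-0.0, 0.688, 0.726, -0.0]
contact_force: [0.4, 0.4, -0.5]
width: 0.0154
tcp [ 493.9 -259.3   92.4] F [ 0.  -0.3 -0.7] w 15.5 t 29.02
jaw angle 3.1 tilt z [-0.001  0.001 -1.   ]
shift tool mm [ 3.998e+02 -1.630e+01  3.000e-01]
turn tool rotvec deg (0, 0, np.float64(-0.1))
```

View pics/s20.png

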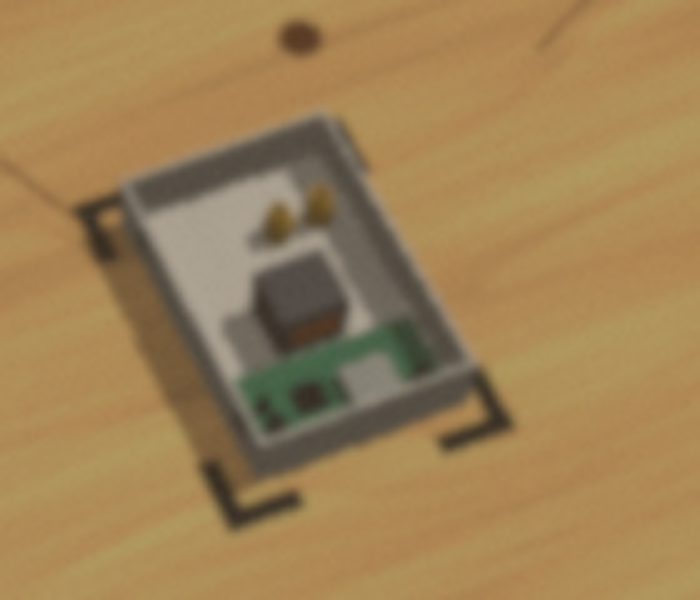

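View pics/w20.png

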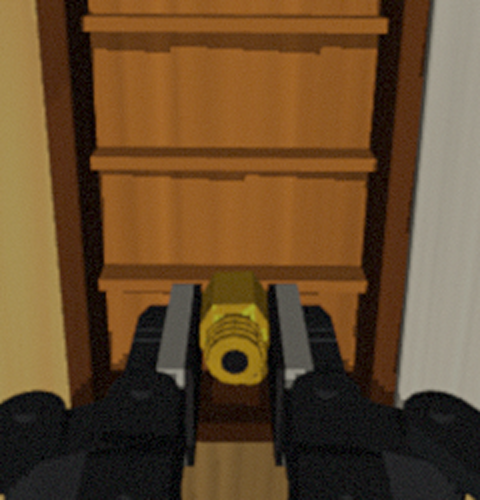

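```bash
python3 -m jog '[45,-2,0,0,0,0,95,-4,0,0,0,0,145,-6,0,0,0,0,195,-8,0,0,0,0,245,-10,0,0,0,0,295,-12,0,0,0,0,345,-14,0,0,0,0,399.5,-16,0,0,0,0,399.5,-16,0,0,0,0,399.5,-16,0,0,0,0]' 0.95;python3 - <<'E'
from h import *
i=get_image("wrist"); cv2.imwrite("pics/w21.png",i["frame"][:,:,::-1])
delta([.456,.139,.0285],3.2)
E
```

```text
clock: 30.32
position: [0.4564, 0.1382, 0.0925]
ee_rot: [-0.0, 0.687, 0.726, -0.001]
contact_force: [-1.1, -0.6, -0.5]
width: 0.0158
tcp [456.6 137.6  92.6] F [-0.3 -0.3 -0.5] w 15.8 t 30.38
jaw angle 3.09 tilt z [-0.001 -0.001 -1.   ]
shift tool mm [ 1.5 -0.4 64.1]
turn tool rotvec deg (0, 0, np.float64(-0.11))
```

View pics/w21.png

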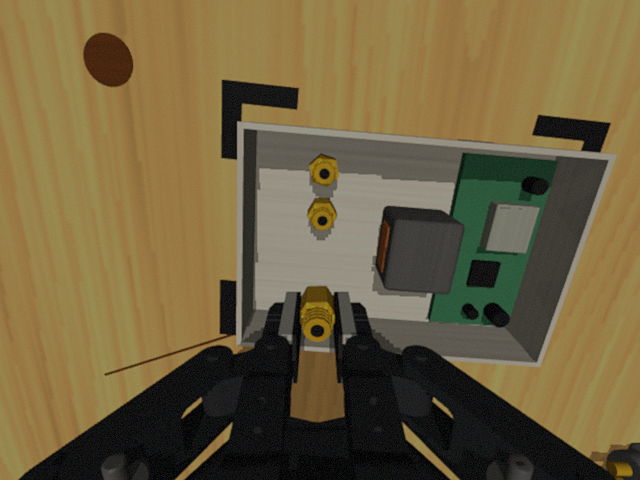

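```bash
python3 -m jog '[1,0,25,0,0,0,1,0,50,0,0,0,1,0,60,0,0,0,1,0,64,0,0,0,1,0,64,0,0,0,1,0,64,0,0,0]' 0.95;python3 -m jog '[0,0,0,0,0,0,0,0,0,0,0,0]' 0.6; python3 -m jog '[0,0,-30,0,0,0,0,0,-73,0,0,0,0,0,-73,0,0,0,0,0,-73,0,0,0]' 0.6;python3 - <<'E'
from h import *
i=get_image("wrist"); cv2.imwrite("pics/w22.png",i["frame"][:,:,::-1])
delta([.5017,-.301,.1],3.2)
E
```

```text
clock: 31.12
position: [0.4575, 0.1393, 0.0299]
ee_rot: [0.001, 0.688, 0.726, 0.001]
contact_force: [1.0, 0.3, -0.5]
width: 0.0155
clock: 31.38
position: [0.4572, 0.1395, 0.0297]
ee_rot: [0.0, 0.688, 0.726, 0.0]
contact_force: [-0.4, -0.0, 0.0]
width: 0.0344
clock: 31.88
position: [0.4564, 0.1393, 0.1021]
ee_rot: [-0.0, 0.688, 0.726, -0.0]
contact_force: [-1.0, 0.9, 0.5]
width: 0.034
tcp [456.  139.3 101.5] F [-1.1  0.2 -0.6] w 34.2 t 31.93
jaw angle 3.11 tilt z [-0.002 -0.    -1.   ]
shift tool mm [-442.1   21.7    1.6]
turn tool rotvec deg (0, 0, np.float64(-0.09))
```

View pics/w22.png

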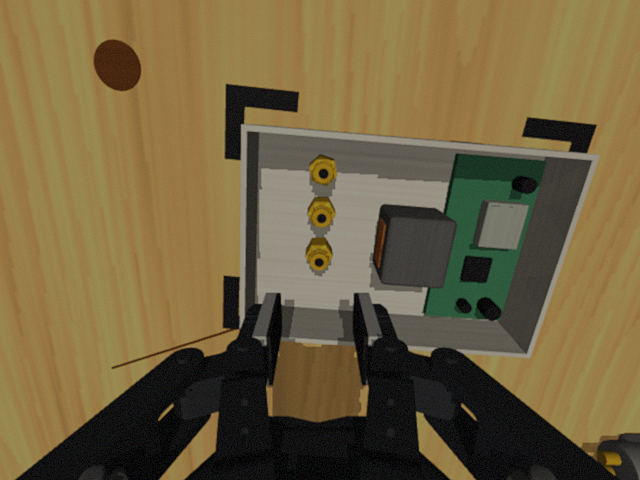

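```bash
python3 -m jog '[-50,2,0,0,0,0,-105,5,0,0,0,0,-160,8,0,0,0,0,-215,11,0,0,0,0,-270,13,0,0,0,0,-325,16,0,0,0,0,-380,19,0,0,0,0,-435,21.5,0,0,0,0,-442.5,21.5,0,0,0,0,-442.5,21.5,0,0,0,0]' 0.58;python3 -m jog '[0,0,0,0,0,0]'; python3 - <<'E'
from h import *
i=get_image("wrist"); cv2.imwrite("pics/w23.png",i["frame"][:,:,::-1])
delta([.5017,-.301,.0285],3.2)
E
```

```text
clock: 33.17
position: [0.5013, -0.3008, 0.1007]
ee_rot: [-0.002, 0.688, 0.726, 0.0]
contact_force: [0.1, 1.5, -0.5]
width: 0.0361
clock: 33.3
position: [0.5016, -0.2994, 0.1015]
ee_rot: [-0.001, 0.687, 0.726, 0.0]
contact_force: [-0.3, 0.2, 0.5]
width: 0.0356
tcp [ 501.9 -299.5  101.9] F [ 0.2 -0.4 -0.9] w 36.1 t 33.35
jaw angle 3.18 tilt z [-0.001  0.001 -1.   ]
shift tool mm [-1.6 -0.1 73.3]
turn tool rotvec deg (0, 0, np.float64(-0.02))
```

View pics/w23.png

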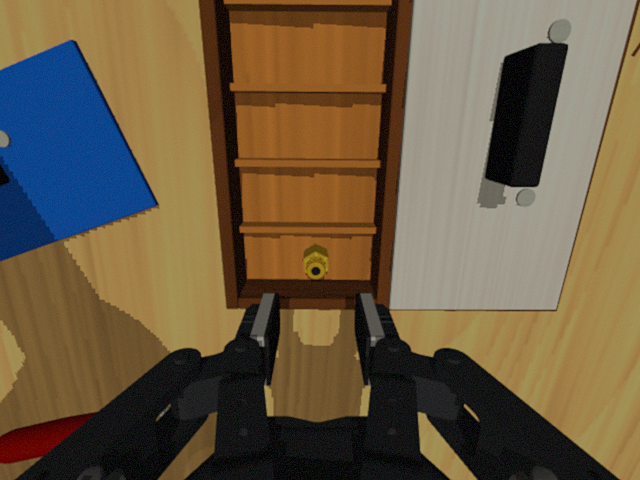

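```bash
python3 -m jog '[-1.5,0,30,0,0,0,-2,0,55,0,0,0,-2,0,73.5,0,0,0,-2,0,73.5,0,0,0,-2,0,73.5,0,0,0]' 0.58 40;python3 -m jog '[0,0,0,0,0,0,0,0,0,0,0,0,0,0,0,0,0,0,0,0,0,0,0,0]' 0.95;python3 -m jog '[0,0,-30,0,0,0,0,0,-60,0,0,0,0,0,-64,0,0,0,0,0,-64,0,0,0]' 0.95;python3 - <<'E'
from h import *
i=get_image("scene"); crop(i,300,170,440,290,5,"s24.png")
delta([.456,.111,.0925],3.2)
i=get_image("wrist"); crop(i,200,150,440,400,2,"w24.png")
E
```

```text
clock: 33.98
position: [0.503, -0.3029, 0.0296]
ee_rot: [0.001, 0.687, 0.726, 0.0]
contact_force: [0.3, -0.3, -0.1]
width: 0.0363
clock: 34.48
position: [0.5031, -0.3035, 0.03]
ee_rot: [0.001, 0.688, 0.726, 0.0]
contact_force: [-0.0, 1.6, 5.8]
width: 0.0146
clock: 34.98
position: [0.5022, -0.3032, 0.0925]
ee_rot: [-0.0, 0.688, 0.726, -0.0]
contact_force: [-0.1, 0.9, -0.5]
width: 0.0144
tcp [ 501.8 -302.9   91.8] F [ 0.   0.7 -0.8] w 14.4 t 35.02
jaw angle 3.1 tilt z [-0.001  0.001 -1.   ]
shift tool mm [ 4.158e+02 -2.340e+01 -2.000e-01]
turn tool rotvec deg (0, 0, np.float64(-0.1))
```

View pics/s24.png

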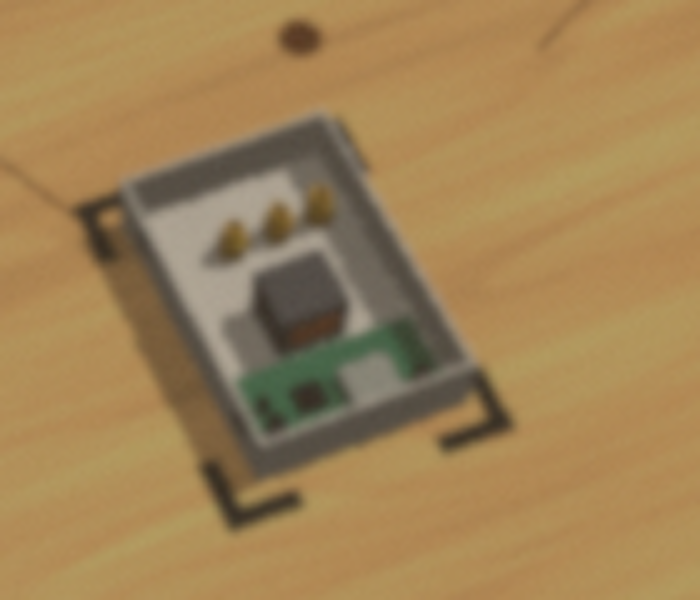

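View pics/w24.png

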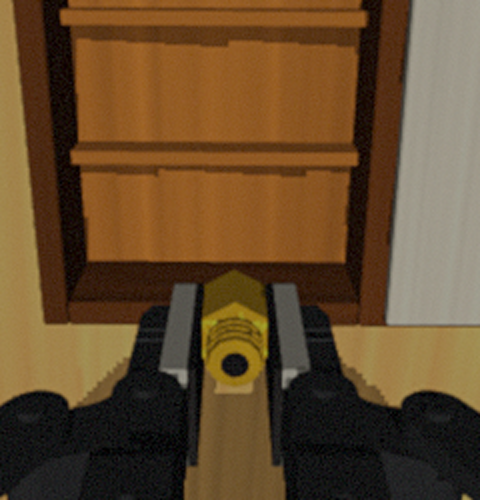

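```bash
python3 -m jog '[45,-2,0,0,0,0,95,-5,0,0,0,0,145,-8,0,0,0,0,195,-11,0,0,0,0,250,-14,0,0,0,0,305,-17,0,0,0,0,360,-20,0,0,0,0,416,-23,0,0,0,0,416,-23,0,0,0,0,416,-23,0,0,0,0]' 0.95;python3 - <<'E'
from h import *
i=get_image("wrist"); cv2.imwrite("pics/w25.png",i["frame"][:,:,::-1])
delta([.456,.111,.0285],3.2)
E
```

```text
clock: 36.33
position: [0.4565, 0.1107, 0.092]
ee_rot: [-0.0, 0.687, 0.726, -0.001]
contact_force: [0.1, -0.6, -0.9]
width: 0.0143
tcp [456.7 110.1  92.1] F [-0.2  0.1 -0.4] w 14.8 t 36.38
jaw angle 3.09 tilt z [-0.001 -0.001 -1.   ]
shift tool mm [ 1.  -0.6 63.6]
turn tool rotvec deg (0, 0, np.float64(-0.11))
```

View pics/w25.png

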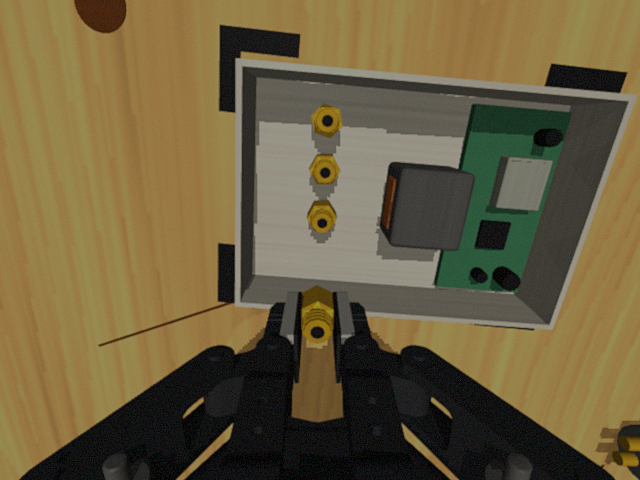

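```bash
python3 - <<'E'
from h import *
i=get_image("wrist"); print(toworld(i,[(240,300),(300,305),(322,222)],.042)); print(toworld(i,[(322,222),(325,172)],.029)); print(proj(i,[[.4567,.111,.003],[.4567,.111,.042]]))
E
```

```text
[[0.41302824 0.09478441 0.042     ]
 [0.44800629 0.0933714  0.042     ]
 [0.45789187 0.14439987 0.042     ]]
[[0.45829548 0.14070022 0.029     ]
 [0.4582641  0.16922918 0.029     ]]
[[316.52783736 253.44516647]
 [316.45154131 278.3946479 ]]
```

```bash
python3 -m jog '[1,0,25,0,0,0,1.5,0,50,0,0,0,1.5,0,60,0,0,0,1.5,0,63.5,0,0,0,1.5,0,63.5,0,0,0,1.5,0,63.5,0,0,0]' 0.95;python3 -m jog '[0,0,0,0,0,0,0,0,0,0,0,0]' 0.6; python3 -m jog '[0,0,-30,0,0,0,0,0,-73,0,0,0,0,0,-100,0,0,0,0,0,-100,0,0,0]' 0.6;python3 - <<'E'
from h import *
i=get_image("wrist"); cv2.imwrite("pics/w26.png",i["frame"][:,:,::-1])
delta([.594,-.2096,.13],3.2)
E
```

```text
clock: 37.17
position: [0.4576, 0.1123, 0.03]
ee_rot: [0.001, 0.688, 0.726, 0.001]
contact_force: [0.0, -0.1, -0.6]
width: 0.0144
clock: 37.42
position: [0.4571, 0.1124, 0.0296]
ee_rot: [0.0, 0.688, 0.726, 0.0]
contact_force: [0.5, 0.3, -0.2]
width: 0.0342
clock: 37.92
position: [0.4585, 0.1126, 0.1314]
ee_rot: [0.002, 0.688, 0.726, 0.002]
contact_force: [-0.3, 0.1, -0.2]
width: 0.0341
tcp [457.2 112.5 130. ] F [-1.2 -0.3 -1.2] w 34.3 t 37.98
jaw angle 3.12 tilt z [ 0.002  0.    -1.   ]
shift tool mm [-3.29e+02  1.19e+02  3.00e-01]
turn tool rotvec deg (0, 0, np.float64(-0.08))
```

View pics/w26.png

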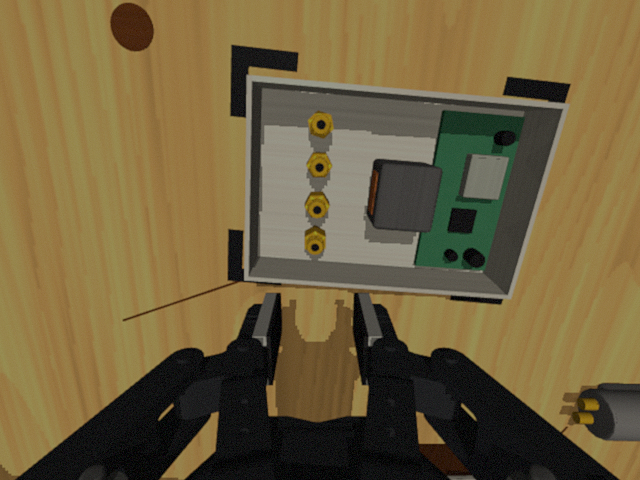

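```bash
python3 -m jog '[-45,15,0,0,0,0,-95,34,0,0,0,0,-145,52,0,0,0,0,-195,71,0,0,0,0,-245,89,0,0,0,0,-295,107,0,0,0,0,-329,119,0,0,0,0,-329,119,0,0,0,0,-329,119,0,0,0,0]' 0.47;python3 - <<'E'
from h import *
i=get_image("wrist"); cv2.imwrite("pics/w27.png",i["frame"][:,:,::-1])
delta([.594,-.2096,.0665],3.2)
E
```

```text
clock: 39.1
position: [0.5922, -0.2087, 0.1276]
ee_rot: [-0.002, 0.688, 0.726, -0.0]
contact_force: [0.4, 0.2, -0.4]
width: 0.0453
tcp [ 592.3 -208.3  128.1] F [ 0.9 -0.9  0.3] w 45.1 t 39.15
jaw angle 3.14 tilt z [-0.003  0.002 -1.   ]
shift tool mm [-1.5  1.8 61.6]
turn tool rotvec deg (0, 0, np.float64(-0.06))
```

View pics/w27.png

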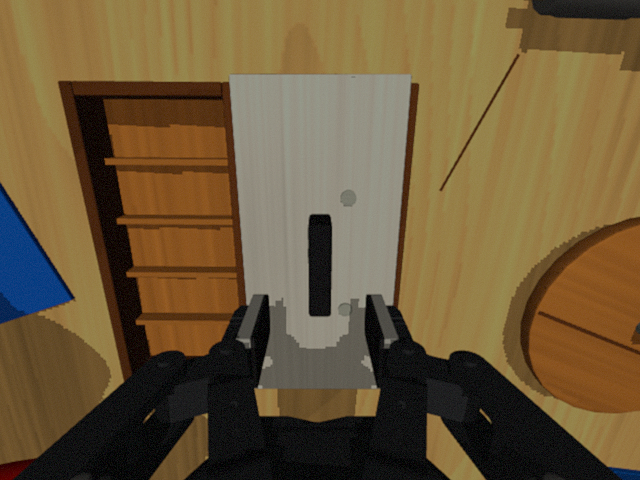

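```bash
python3 - <<'E'
from h import *
i=get_image("wrist"); 
B=toworld(i,[(60.5,82.5),(226,83.5),(417.5,84)],.036); P=toworld(i,[(231,74.5),(410.5,74.5)],.041); print(B.round(4),P.round(4))
T=toworld(i,[(309,215),(331,215),(331,314),(309,314)],.069); print(T.mean(0))
crop(i,40,50,440,120,2,"w27c.png")
E
```

```text
[[ 0.4369 -0.1096  0.036 ]
 [ 0.5335 -0.1049  0.036 ]
 [ 0.6454 -0.0991  0.036 ]] [[ 0.5378 -0.1005  0.041 ]
 [ 0.6394 -0.095   0.041 ]]
[ 0.59411294 -0.20405769  0.069     ]
```

View pics/w27c.png

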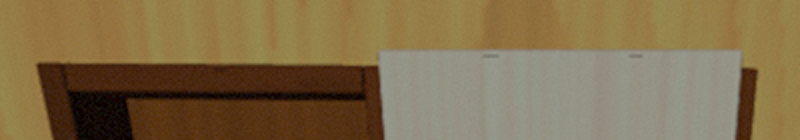

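```bash
python3 -m jog '[-1,1,25,0,0,0,-1,1,45,0,0,0,-1,1,61.5,0,0,0,-1,1,61.5,0,0,0,-1,1,61.5,0,0,0,-1,1,61.5,0,0,0]' 0.47 40;python3 - <<'E'
from h import *
delta([.594,-.2096,.0665],3.2)
E
```

```text
clock: 39.95
position: [0.5952, -0.2109, 0.0688]
ee_rot: [0.001, 0.688, 0.726, 0.0]
contact_force: [-0.2, -0.3, -0.8]
width: 0.0452
tcp [ 595.2 -210.9   68.8] F [-0.2 -0.3 -0.8] w 45.2 t 39.95
jaw angle 3.11 tilt z [ 0.002 -0.001 -1.   ]
shift tool mm [ 1.4 -1.2  2.3]
turn tool rotvec deg (0, 0, np.float64(-0.09))
```

```bash
python3 -m jog '[1.4,-1.2,2.2,0,0,0,1.4,-1.2,2.2,0,0,0]' 0.47 40;python3 -m jog '[0,0,0,0,0,0,0,0,0,0,0,0,0,0,0,0,0,0,0,0,0,0,0,0,0,0,0,0,0,0]' 0.95;python3 - <<'E'
from h import *
delta([.4902,-.2155,.0664],3.1)
i=get_image("scene"); crop(i,170,170,440,350,2.9,"s28.png")
E
```

```text
clock: 40.2
position: [0.5931, -0.2092, 0.0657]
ee_rot: [-0.0, 0.688, 0.726, -0.0]
contact_force: [-0.3, 0.8, -0.3]
width: 0.045
clock: 40.83
position: [0.5936, -0.2095, 0.0658]
ee_rot: [0.0, 0.688, 0.726, 0.0]
contact_force: [1.0, 0.6, 1.1]
width: 0.013
tcp [ 593.6 -209.5   65.8] F [1.  0.6 1.1] w 13.0 t 40.83
jaw angle 3.11 tilt z [ 0.001 -0.    -1.   ]
shift tool mm [  -0.4 -103.6   -0.7]
turn tool rotvec deg (0, 0, np.float64(0.01))
```

View pics/s28.png

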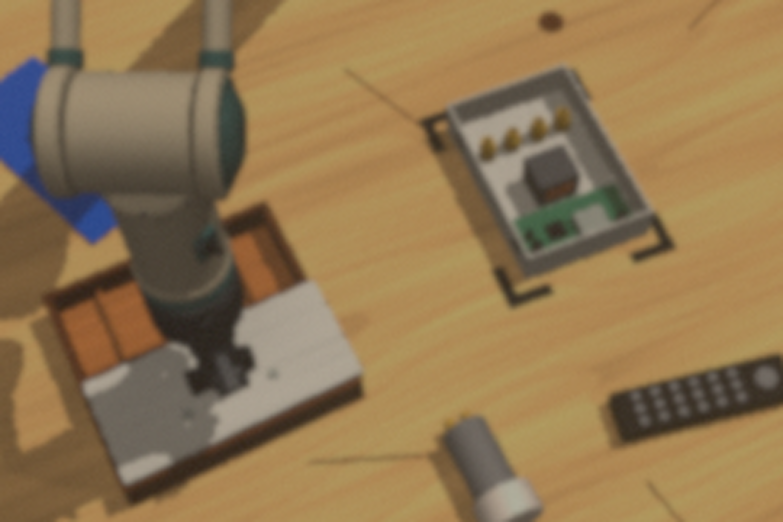

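```bash
python3 -m jog '[0,-15,0,0,0,0,0,-30,0,0,0,0,0,-45,0,0,0,0,0,-60,0,0,0,0,0,-75,0,0,0,0,0,-90,0,0,0,0,-0.5,-103.6,0,0,0,0,-0.5,-103.6,0,0,0,0,-0.5,-103.6,0,0,0,0]' 0.95;python3 - <<'E'
from h import *
delta([.4902,-.2155,.0664],3.1)
E
python3 -m jog '[0,0,0,0,0,0,0,0,0,0,0,0]' 0.4;python3 -m jog '[0,0,-40,0,0,0,0,0,-100,0,0,0,-60,0,-150,0,0,0,-60,0,-150,0,0,0,-60,0,-150,0,0,0]' 0.2;python3 - <<'E'
from h import *
i=get_image("wrist"); np.save("w29.npy",i,allow_pickle=True);cv2.imwrite("pics/w29.png",i["frame"][:,:,::-1])
delta([.4902,-.2147,.066],3.2)
i=get_image("scene"); crop(i,170,170,440,350,2.9,"s29.png")
E
```

```text
clock: 42.0
position: [0.4873, -0.2155, 0.0658]
ee_rot: [-0.002, 0.687, 0.726, -0.002]
contact_force: [-5.6, -2.3, 7.7]
width: 0.0131
tcp [ 487.3 -215.5   65.8] F [-5.6 -2.3  7.7] w 13.1 t 42.0
jaw angle 3.15 tilt z [-0.005  0.    -1.   ]
shift tool mm [-0.1  2.9 -0.7]
turn tool rotvec deg (0, 0, np.float64(0.05))
clock: 42.25
position: [0.4892, -0.215, 0.065]
ee_rot: [-0.001, 0.688, 0.726, -0.0]
contact_force: [-0.2, -0.5, -0.1]
width: 0.0488
clock: 42.88
position: [0.4929, -0.2756, 0.2152]
ee_rot: [-0.0, 0.688, 0.726, 0.0]
contact_force: [0.3, 0.4, -0.5]
width: 0.0682
tcp [ 492.3 -274.4  214.1] F [ 0.2  0.4 -0.7] w 68.5 t 42.92
jaw angle 3.07 tilt z [-0.002  0.003 -1.   ]
shift tool mm [ 59.3   1.5 148.3]
turn tool rotvec deg (0, 0, np.float64(-0.13))
```

View pics/w29.png

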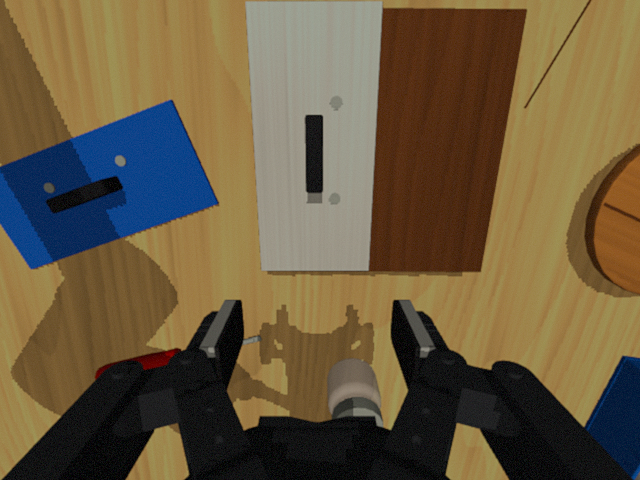

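View pics/s29.png

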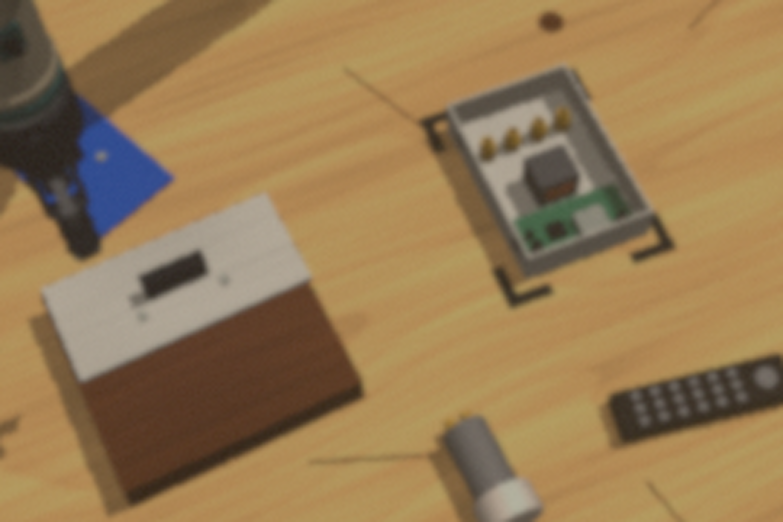

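```bash
python3 - <<'E'
from h import *
i=np.load("w29.npy",allow_pickle=True).item()
c,e=fitquad(i,np.array([(261.5,271.5),(370,271.5),(382,1.5),(247,2)],float),-.052,.052,-.111,.111,.041,[.49,-.21,.05]); print(c,e)
a=cv2.imread("pics/scene0.png"); s=get_image("scene")["frame"][:,:,::-1]
w=lambda f:cv2.resize(f[230:345,175:300],None,fx=3.1,fy=3.1,interpolation=cv2.INTER_CUBIC)
cv2.imwrite("pics/cmp.png",np.hstack([w(a),w(s)]))
g=lambda f:cv2.cvtColor(np.ascontiguousarray(f),cv2.COLOR_BGR2GRAY).astype(np.float32)
# registration of plate region vs. deck far region
for n,(x0,y0,x1,y1) in dict(tab=(212,252,250,282),all=(180,235,300,345),deck=(225,290,300,345),rear=(195,265,285,305)).items():
  print(n,cv2.phaseCorrelate(g(a)[y0:y1,x0:x1],g(s)[y0:y1,x0:x1]))
E
```

```text
[ 0.48868967 -0.2155993   0.0557819 ] 1.578955413217841
tab ((-0.20471536815175995, -0.6607320960315874), 0.9282885321974754)
all ((-0.27979204270707214, -0.31219312222008), 0.8013873460557726)
deck ((0.4848816253325907, -0.007930432764055695), 1.0337582927280002)
rear ((-0.14681026586143986, -0.5594519785931524), 0.9784723099072774)
```

View pics/cmp.png

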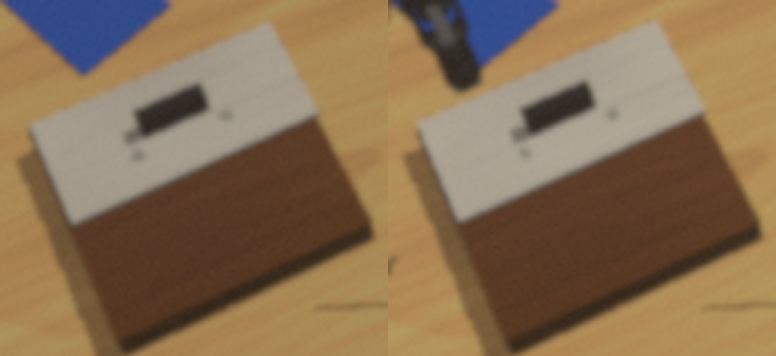

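The cover closed about 2 mm past flush. I'll regrip it and nudge it back.

```bash
python3 -m jog '[40,0,30,0,0,0,58.5,-0.5,60,0,0,0,58.5,-0.5,100,0,0,0,58.5,-0.5,130,0,0,0,58.5,-0.5,146.5,0,0,0,58.5,-0.5,146.5,0,0,0,58.5,-0.5,146.5,0,0,0]' 0.47 40;python3 -m jog '[0,0,0,0,0,0,0,0,0,0,0,0,0,0,0,0,0,0,0,0,0,0,0,0,0,0,0,0,0,0]' 0.95;python3 - <<'E'
from h import *
delta([.4904,-.2155,.0664],3.1)
E
```

```text
clock: 43.9
position: [0.4895, -0.2165, 0.0691]
ee_rot: [-0.0, 0.687, 0.726, -0.0]
contact_force: [-0.3, -0.4, -0.1]
width: 0.0454
clock: 44.52
position: [0.4893, -0.2172, 0.07]
ee_rot: [0.0, 0.688, 0.726, -0.0]
contact_force: [-2.9, -0.5, 6.3]
width: 0.0129
tcp [ 489.3 -217.2   70. ] F [-2.9 -0.5  6.3] w 12.9 t 44.52
jaw angle 3.12 tilt z [ 0.    -0.001 -1.   ]
shift tool mm [1.6 1.2 3.6]
turn tool rotvec deg (0, 0, np.float64(0.02))
```

```bash
python3 -m jog '[0,1,0,0,0,0,0,2,0,0,0,0,0,2,0,0,0,0,0,2,0,0,0,0]' 0.95;python3 -m jog '[0,0,0,0,0,0,0,0,0,0,0,0]' 0.4;python3 -m jog '[0,0,-40,0,0,0,0,0,-100,0,0,0,0,-30,-160,0,0,0,-20,-80,-210,0,0,0,-20,-120,-240,0,0,0,-20,-120,-240,0,0,0]' 0;python3 - <<'E'
from h import *
a=cv2.imread("pics/scene0.png"); s=get_image("scene")["frame"][:,:,::-1]
g=lambda f:cv2.cvtColor(np.ascontiguousarray(f),cv2.COLOR_BGR2GRAY).astype(np.float32)
for n,(x0,y0,x1,y1) in dict(tab=(212,252,250,282),rear=(195,265,285,305)).items():
  print(n,cv2.phaseCorrelate(g(a)[y0:y1,x0:x1],g(s)[y0:y1,x0:x1]))
b=cv2.imread("pics/side0.png"); t=get_image("side")["frame"][:,:,::-1]
print(cv2.phaseCorrelate(g(b)[270:310,315:350],g(t)[270:310,315:350]))
cv2.imwrite("pics/s31.png",s); cv2.imwrite("pics/d31.png",t)
delta([.4555,.1545,.29],88.6)
E
```

```text
clock: 45.02
position: [0.4894, -0.2171, 0.07]
ee_rot: [-0.001, 0.687, 0.726, -0.001]
contact_force: [-6.0, -1.6, 9.5]
width: 0.0127
clock: 45.28
position: [0.4919, -0.217, 0.0691]
ee_rot: [0.0, 0.688, 0.726, 0.0]
contact_force: [1.0, 0.1, 0.4]
width: 0.0485
clock: 46.02
position: [0.3719, -0.2444, 0.3124]
ee_rot: [0.004, 0.689, 0.725, -0.0]
contact_force: [0.1, 0.1, -1.1]
width: 0.0852
tab ((-0.0726367981745284, -0.07538402566821212), 0.9666852221886317)
rear ((-0.006785644843830596, -0.0515278014992262), 1.0052806822458904)
((-0.13946143483679663, 0.034902064005557065), 0.9871575905217065)
tcp [ 373.  -243.4  309.3] F [ 0.5  0.1 -1. ] w 85.4 t 46.12
jaw angle 3.05 tilt z [ 0.002 -0.001 -1.   ]
shift tool mm [393.  103.6  19.2]
turn tool rotvec deg (0, 0, np.float64(-85.55))
```

View pics/s31.png

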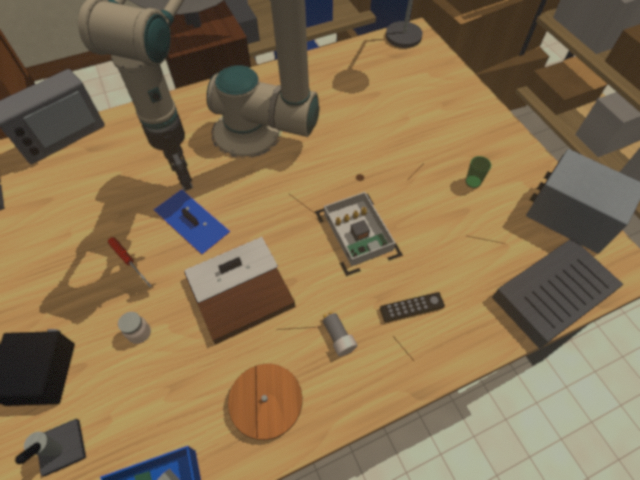

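View pics/d31.png

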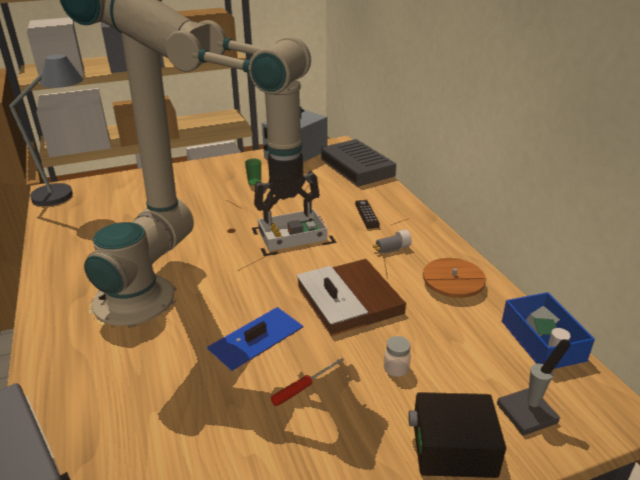

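```bash
python3 -m jog '[39,10,2,0,0,9.5,79,20,4,0,0,19,118,31,6,0,0,28.5,157,41,8,0,0,38,197,51,10,0,0,47.5,236,62,12,0,0,57,275,72,14,0,0,66.5,315,83,16,0,0,76,354,93,18,0,0,85.5,393,104,19,0,0,94.5]';python3 -m jog '[0,0,0,0,0,0,0,0,0,0,0,0,0,0,0,0,0,0]';python3 - <<'E'
from h import *
i=get_image("wrist"); np.save("w32.npy",i,allow_pickle=True); crop(i,200,30,440,260,2.6,"w32.png")
delta([.4555,.1545,.29],88.6)
E
```

```text
clock: 47.38
position: [0.4553, 0.1573, 0.2877]
ee_rot: [0.0, 1.0, -0.014, -0.002]
contact_force: [1.3, -0.1, -0.5]
width: 0.0854
clock: 47.75
position: [0.4551, 0.1541, 0.2894]
ee_rot: [0.0, 1.0, -0.012, -0.001]
contact_force: [-0.0, 0.1, -0.1]
width: 0.0854
tcp [455.1 154.  289.7] F [-0.3 -0.2 -0.4] w 85.8 t 47.8
jaw angle -91.43 tilt z [-0.001 -0.    -1.   ]
shift tool mm [ 0.3 -0.5 -0.3]
turn tool rotvec deg (0, 0, np.float64(-0.03))
```

View pics/w32.png

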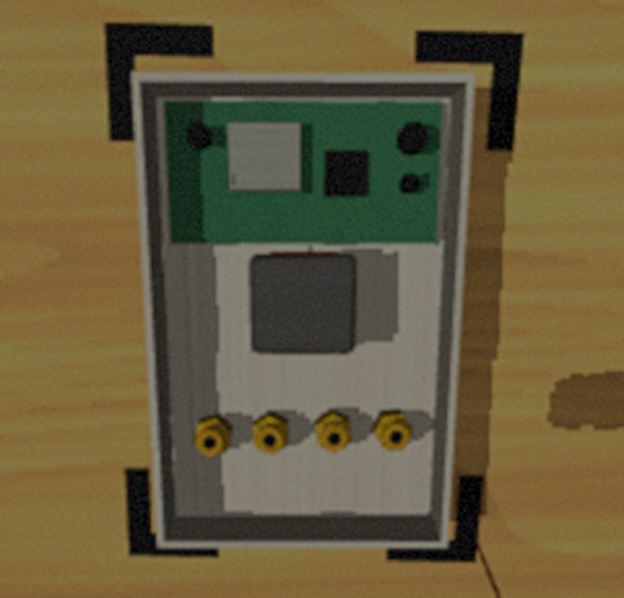

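```bash
python3 -m jog '[-20,55,0,0,0,0,-40,110,0,0,0,0,-60,165,0,0,0,0,-80,220,0,0,0,0,-100,275,0,0,0,0,-110,330,0,0,0,0,-120,385,0,0,0,0,-130,430,0,0,0,0,-130,430,0,0,0,0,-130,430,0,0,0,0]';for k in 1 2 3; do python3 -m jog '[0,0,0,0,0,0,0,0,0,0,0,0,0,0,0,0,0,0,0,0,0,0,0,0,0,0,0,0,0,0,0,0,0,0,0,0,0,0,0,0,0,0,0,0,0,0,0,0,0,0,0,0,0,0,0,0,0,0,0,0]' >/dev/null; done; python3 - <<'E'
from h import *
m=[.5083,.1511,-.0451]; r=[.506,.1531,-.0263]
for n,b in (("scene",(300,170,440,290)),("side",(240,190,360,280))):
    i=get_image(n); cv2.imwrite(f"pics/{n}F.png",i["frame"][:,:,::-1])
    draw(i,quad(m,-.105,.105,-.075,.075,0)); draw(i,quad(r,-.095,.095,-.065,.065,0),(0,255,0)); draw(i,quad(r,-.095,.095,-.065,.065,.042),(0,255,0))
    crop(i,*b,5,f"{n}G.png")
delta([.4,0,.3])
E
```

```text
clock: 49.05
position: [0.3143, -0.2716, 0.29]
ee_rot: [-0.0, 1.0, -0.013, -0.0]
contact_force: [-0.1, 0.7, -0.4]
width: 0.0855
tcp [ 314.9 -272.   290.1] F [-0.7 -0.8  0.8] w 85.3 t 52.9
jaw angle -91.39 tilt z [ 0. -0. -1.]
shift tool mm [  78.5 -274.    -9.9]
```

View pics/sceneG.png

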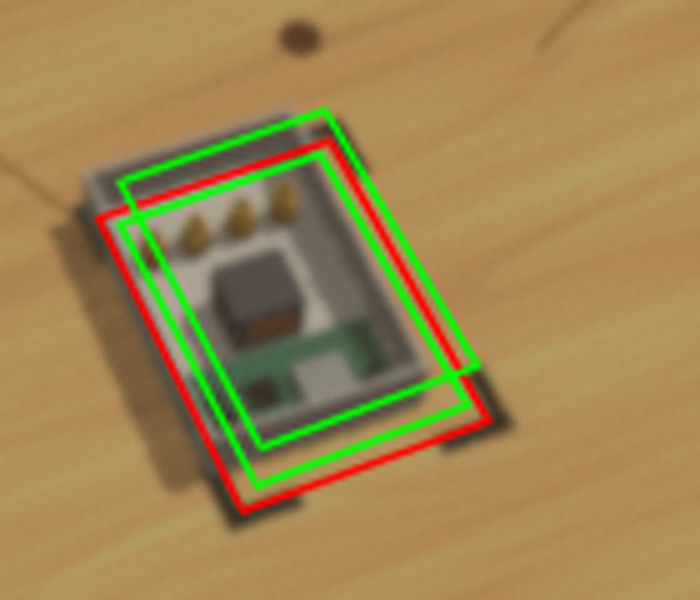

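View pics/sideG.png

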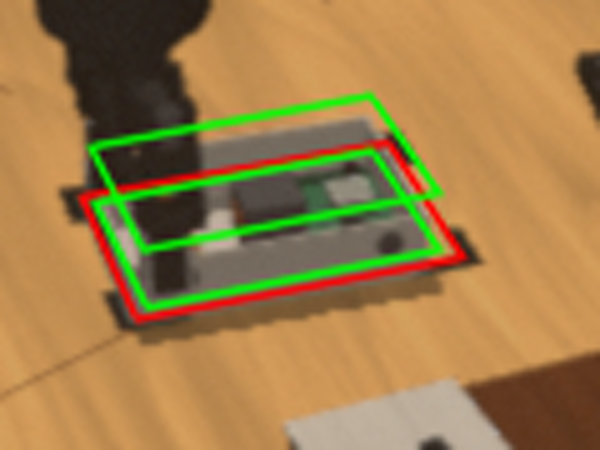

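View pics/sideF.png

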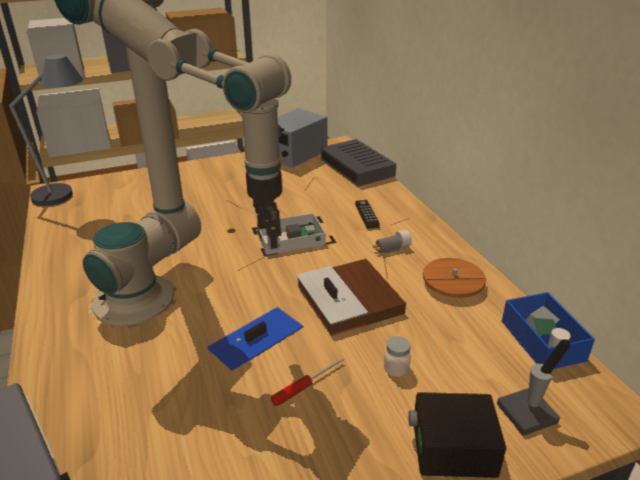

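While I waited the receiver was knocked toward -y, so it's now outside its marks. I'll look again and drag it back.

```bash
python3 -m jog '[20,-45,0,0,0,0,35,-100,0,0,0,0,50,-155,0,0,0,0,70,-210,0,0,0,0,90,-265,0,0,0,0,110,-320,0,0,0,0,125,-375,0,0,0,0,140,-420,0,0,0,0,140,-420,0,0,0,0,140,-420,0,0,0,0]';python3 - <<'E'
from h import *
i=get_image("wrist"); np.save("w33.npy",i,allow_pickle=True); crop(i,200,30,440,260,3.3,"w33.png")
delta([.4555,.1545,.29],88.6)
E
```

```text
clock: 54.15
position: [0.4647, 0.1441, 0.2898]
ee_rot: [0.001, 1.0, -0.012, -0.0]
contact_force: [-0.1, -0.8, -0.5]
width: 0.0857
tcp [464.6 143.6 289.9] F [ 0.5 -0.1  0.5] w 85.5 t 54.2
jaw angle -91.42 tilt z [-0.001 -0.001 -1.   ]
shift tool mm [ -9.4 -10.6  -0.1]
turn tool rotvec deg (0, 0, np.float64(-0.02))
```

View pics/w33.png

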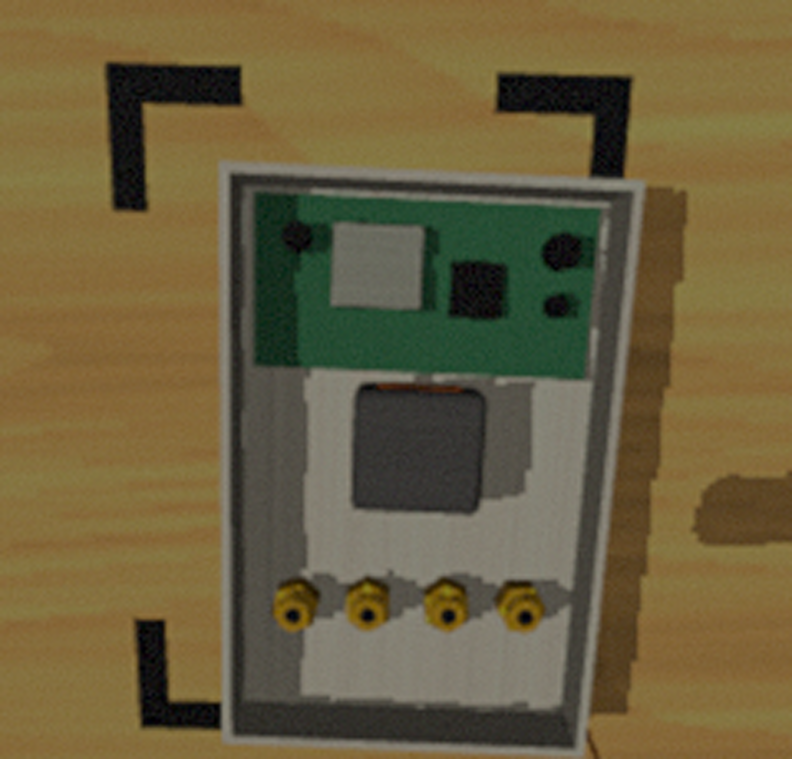

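```bash
python3 - <<'E'
from h import *
i=np.load("w33.npy",allow_pickle=True).item()
a=lambda l:np.array(l,float)/3.3+[200,30]-.35
r,e=fitquad(i,a([(582,753),(642,183),(220,164),(227,742)]),-.095,.095,-.065,.065,.042,[.48,.13,0]); print("rec",r,np.degrees(r[2]),e)
px=a([(631,78),(107,65),(143,727)])
f=lambda p:(proj(i,quad(p,-.116,.116,-.086,.086,0))[[1,2,3]]-px).ravel()
m=least_squares(f,[.5,.15,0]); print("marks",m.x,np.degrees(m.x[2]),abs(m.fun).max())
T=r[:2]+.01*np.array([np.cos(r[2]),np.sin(r[2])]); print("transf",T, toworld(i,a([(355,388),(487,390),(480,514),(352,507)]),.04).mean(0))
delta([*T,.1],90+np.degrees(r[2]))
E
```

```text
rec [ 0.49439436  0.1329547  -0.06190901] -3.5471249308625685 1.2979452781315217
marks [ 0.50824278  0.15084163 -0.04498332] -2.577354372368364 0.49888746787462424
transf [0.5043752 0.132336 ] [0.50542508 0.13227258 0.04      ]
tcp [464.6 143.6 289.9] F [ 0.5 -0.1  0.5] w 85.5 t 54.2
jaw angle -91.42 tilt z [-0.001 -0.001 -1.   ]
shift tool mm [ 40.2  10.1 189.9]
turn tool rotvec deg (0, 0, np.float64(2.12))
```

```bash
python3 -m jog '[20,5,50,0,0,1,40,10,100,0,0,2.1,40,10,150,0,0,2.1,40,10,189,0,0,2.1,40,10,189,0,0,2.1,40,10,189,0,0,2.1]' 0.25 25; python3 - <<'E'
from h import *
i=get_image("wrist"); cv2.imwrite("pics/w34.png",i["frame"][:,:,::-1])
delta([.5046,.1323,.032],90-3.55)
E
```

```text
clock: 54.95
position: [0.5059, 0.1328, 0.1026]
ee_rot: [-0.0, 1.0, -0.031, 0.001]
contact_force: [1.9, -0.6, 0.3]
width: 0.064
tcp [506.3 133.1 103.1] F [ 0.7  1.  -0.1] w 64.2 t 55.0
jaw angle -93.55 tilt z [ 0.004  0.    -1.   ]
shift tool mm [-2.   0.9 71.1]
turn tool rotvec deg (0, 0, np.float64(-0.0))
```

View pics/w34.png

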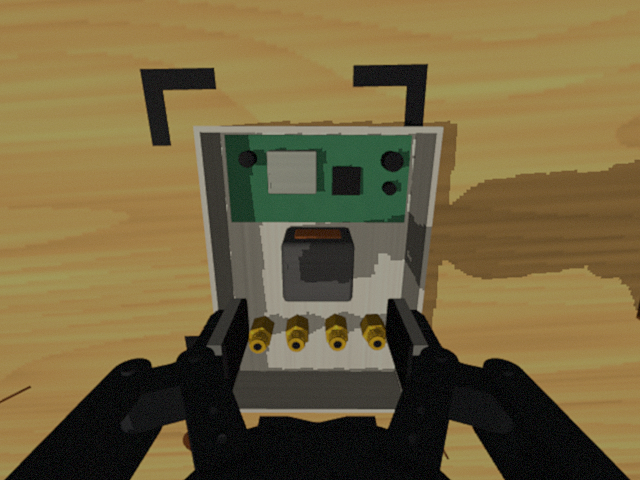

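```bash
python3 -m jog '[-1,0.5,20,0,0,0,-1,0.5,40,0,0,0,-1,0.5,58,0,0,0,-1,0.5,70,0,0,0,-1,0.5,70,0,0,0,-1,0.5,70,0,0,0]' 0.25 25; python3 -m jog '[0,0,0,0,0,0, 0,0,0,0,0,0,0,0,0,0,0,0,0,0,0,0,0,0,0,0,0,0,0,0]' 0.6 25; python3 - <<'E'
from h import *
delta([.5046+.0139,.1323+.018,.033],90-2.58)
i=get_image("wrist"); cv2.imwrite("pics/w35.png",i["frame"][:,:,::-1])
E
```

```text
clock: 55.75
position: [0.5046, 0.1332, 0.032]
ee_rot: [-0.0, 1.0, -0.03, 0.001]
contact_force: [0.9, -0.8, -0.2]
width: 0.0643
clock: 56.38
position: [0.5043, 0.1328, 0.0319]
ee_rot: [0.0, 1.0, -0.03, 0.001]
contact_force: [0.2, -2.2, 6.3]
width: 0.0436
tcp [504.3 132.8  31.9] F [ 0.2 -2.2  6.3] w 43.6 t 56.38
jaw angle -93.48 tilt z [ 0.001 -0.    -1.   ]
shift tool mm [ 13.1 -18.3  -1. ]
turn tool rotvec deg (0, 0, np.float64(-0.9))
```

View pics/w35.png

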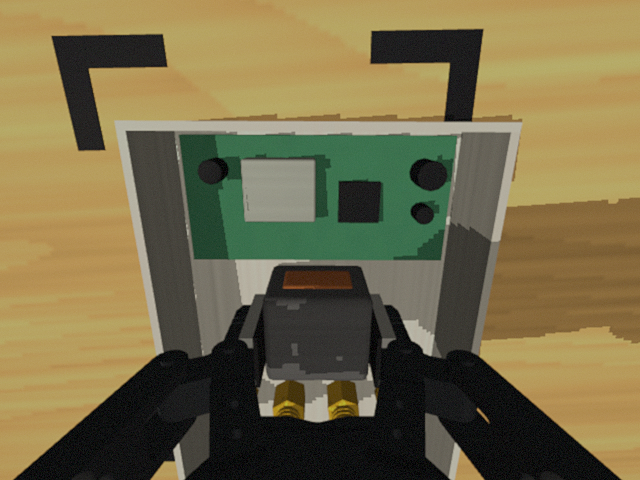

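```bash
python3 -m jog '[2,-3,0,0,0,0,4,-6,0,0,0,-0.3,6,-9,0,0,0,-0.5,8,-12,0,0,0,-0.8,10.5,-15,0,0,0,-1,12.8,-18.8,0,0,0,-1,12.8,-18.8,0,0,0,-1,12.8,-18.8,0,0,0,-1]' 0.6 25;  python3 -m jog '[0,0,0,0,0,0,0,0,0,0,0,0]' 0.25;  python3 -m jog '[0,0,-30,0,0,0,0,0,-70,0,0,0,-20,0,-120,0,0,0,-40,0,-180,0,0,0,-50,0,-230,0,0,0,-50,0,-258,0,0,0,-50,0,-258,0,0,0,-50,0,-258,0,0,0]' 0;python3 - <<'E'
from h import *
i=get_image("wrist"); np.save("w36.npy",i,allow_pickle=True); crop(i,200,30,440,260,3.3,"w36.png")
E
```

```text
clock: 57.42
position: [0.5144, 0.1484, 0.0318]
ee_rot: [0.003, 1.0, -0.021, -0.003]
contact_force: [-7.1, -9.9, 12.4]
width: 0.0436
clock: 57.68
position: [0.5181, 0.1513, 0.0311]
ee_rot: [-0.0, 1.0, -0.022, 0.0]
contact_force: [0.2, -0.2, -0.5]
width: 0.0637
clock: 58.68
position: [0.4672, 0.1533, 0.2878]
ee_rot: [0.0, 1.0, -0.022, -0.001]
contact_force: [0.0, -0.5, -0.4]
width: 0.0853
```

View pics/w36.png

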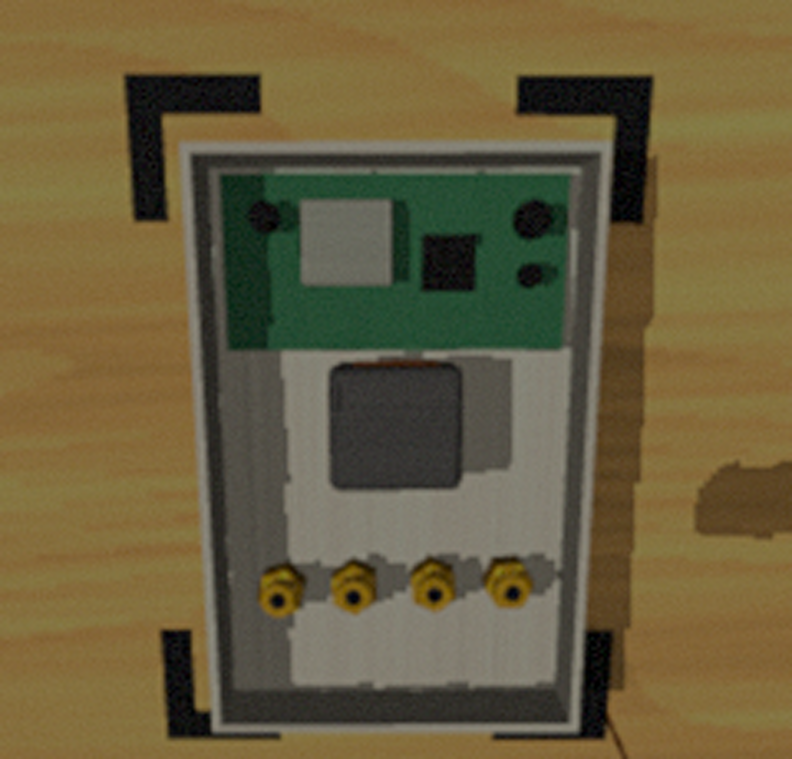

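```bash
python3 - <<'E'
from h import *
i=np.load("w36.npy",allow_pickle=True).item()
a=lambda l:np.array(l,float)/3.3+[200,30]-.35
r,e=fitquad(i,a([(580,732),(610,147),(182,146),(213,729)]),-.095,.095,-.065,.065,.042,[.48,.13,0]); print("rec",r,np.degrees(r[2]),e)
m,e=fitquad(i,a([(603,738),(653,77),(126,76),(169,738)]),-.116,.116,-.086,.086,0,[.48,.13,0]); print("mark",m,np.degrees(m[2]),e)
c,s=np.cos(m[2]),np.sin(m[2]); d=r[:2]-m[:2]; print("off in mark frame mm",np.array([c*d[0]+s*d[1],-s*d[0]+c*d[1]])*1000)
E
```

```text
rec [ 0.5039304   0.14843624 -0.0425887 ] -2.440152839792098 1.721271018895834
mark [ 0.50814123  0.15093271 -0.04710107] -2.6986925960155927 0.7500668987276526
off in mark frame mm [-4.08862305 -2.691963  ]
```

```bash
python3 -m jog '[20,0,60,0,0,0,40,0,120,0,0,0,46,4,170,0,0,0,46,4,215,0,0,0,46,4,240,0,0,0,46,4,257,0,0,0,46,4,257,0,0,0,46,4,257,0,0,0]' 0.25 25; python3 - <<'E'
from h import *
delta([.5139,.148,.033],90-2.44)
E
```

```text
clock: 59.72
position: [0.5134, 0.1472, 0.0318]
ee_rot: [0.0, 1.0, -0.022, -0.0]
contact_force: [0.4, 0.1, 0.2]
width: 0.064
tcp [513.4 147.2  31.8] F [0.4 0.1 0.2] w 64.0 t 59.73
jaw angle -92.5 tilt z [-0.001 -0.    -1.   ]
shift tool mm [ 0.5 -0.8 -1.2]
turn tool rotvec deg (0, 0, np.float64(-0.06))
```

```bash
python3 -m jog '[0,0,0,0,0,0, 0,0,0,0,0,0,0,0,0,0,0,0,0,0,0,0,0,0,0,0,0,0,0,0]' 0.6 25; python3 -m jog '[2,-1,0,0,0,0,4,-3,0,0,0,0,6,-5,0,0,0,0,7.5,-6,0,0,0,0,7.5,-6,0,0,0,0,7.5,-6,0,0,0,0,7.5,-6,0,0,0,0]'; python3 - <<'E'
from h import *
delta([.518,.1507,.033],90-2.6)
E
```

```text
clock: 60.35
position: [0.5142, 0.1479, 0.0331]
ee_rot: [-0.001, 1.0, -0.022, 0.001]
contact_force: [0.7, 4.3, 6.5]
width: 0.0433
clock: 61.22
position: [0.5152, 0.1488, 0.0328]
ee_rot: [0.004, 1.0, -0.02, -0.006]
contact_force: [-11.6, -11.9, 19.0]
width: 0.0436
tcp [515.2 148.8  32.8] F [-11.6 -11.9  19. ] w 43.6 t 61.23
jaw angle -92.31 tilt z [-0.012 -0.008 -1.   ]
shift tool mm [ 2.7 -2.  -0.2]
turn tool rotvec deg (0, 0, np.float64(0.29))
```

```bash
python3 -m jog '[0,0,-0.5,0,0,0,0,0,-1,0,0,0,0,0,-1,0,0,0]'; python3 - <<'E'
from h import *
delta([.518,.1507,.033],90-2.6)
E
```

```text
clock: 61.6
position: [0.5176, 0.1507, 0.0328]
ee_rot: [0.002, 1.0, -0.021, -0.004]
contact_force: [-6.0, -4.3, 6.9]
width: 0.0434
tcp [517.6 150.7  32.8] F [-6.  -4.3  6.9] w 43.4 t 61.6
jaw angle -92.39 tilt z [-0.007 -0.004 -1.   ]
shift tool mm [ 0.4 -0.  -0.2]
turn tool rotvec deg (0, 0, np.float64(0.21))
```

It slid into place. I'll release, back off and check.

```bash
python3 -m jog '[0,0,0,0,0,0,0,0,0,0,0,0]' 0.25;  python3 -m jog '[0,0,-30,0,0,0,0,0,-70,0,0,0,-20,0,-120,0,0,0,-40,0,-180,0,0,0,-50,0,-230,0,0,0,-50,0,-258,0,0,0,-50,0,-258,0,0,0,-50,0,-258,0,0,0]' 0;python3 - <<'E'
from h import *
i=get_image("wrist"); np.save("w37.npy",i,allow_pickle=True); crop(i,200,30,440,260,3.3,"w37.png")
E
```

```text
clock: 61.85
position: [0.5217, 0.1528, 0.0331]
ee_rot: [0.0, 1.0, -0.022, 0.0]
contact_force: [0.4, 0.9, -0.2]
width: 0.0639
clock: 62.85
position: [0.4708, 0.155, 0.2898]
ee_rot: [0.0, 1.0, -0.022, -0.001]
contact_force: [0.4, 0.0, -0.4]
width: 0.0855
```

View pics/w37.png

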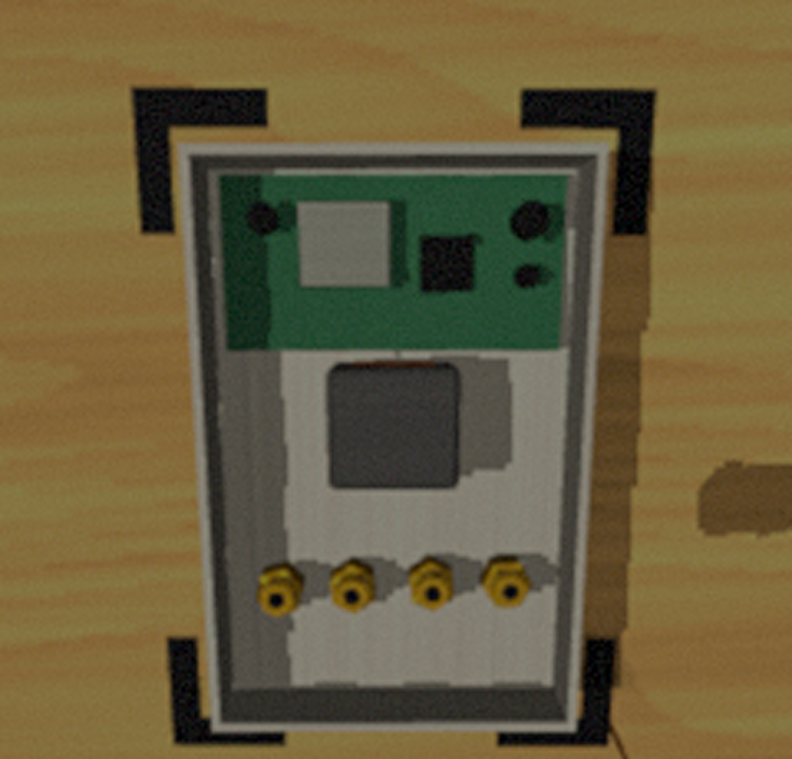

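Now fit this view, retreat, wait a little and do the final checks.

```bash
python3 - <<'E'
from h import *
i=np.load("w37.npy",allow_pickle=True).item()
a=lambda l:np.array(l,float)/3.3+[200,30]-.35
r,e=fitquad(i,a([(578,732),(607,147),(180,146),(212,731)]),-.095,.095,-.065,.065,.042,[.48,.13,0]); print("rec",r,np.degrees(r[2]),e)
m,e=fitquad(i,a([(607,745),(655,90),(134,89),(175,745)]),-.116,.116,-.086,.086,0,[.48,.13,0]); print("mark",m,np.degrees(m[2]),e)
c,s=np.cos(m[2]),np.sin(m[2]); d=r[:2]-m[:2]; print("off in mark frame mm",np.array([c*d[0]+s*d[1],-s*d[0]+c*d[1]])*1000)
E
python3 -m jog '[-20,55,0,0,0,0,-40,110,0,0,0,0,-60,165,0,0,0,0,-80,220,0,0,0,0,-100,275,0,0,0,0,-110,330,0,0,0,0,-130,385,0,0,0,0,-160,440,0,0,0,0,-200,480,0,0,0,0,-200,480,0,0,0,0]';python3 -m jog '[-30,50,0,0,0,0,-60,100,0,0,0,0,-90,150,0,0,0,0,-110,190,0,0,0,0,-110,190,0,0,0,0,-110,190,0,0,0,0,-110,190,0,0,0,0,-110,190,0,0,0,0,-110,190,0,0,0,0,-110,190,0,0,0,0]'
python3 - <<'E'
from h import *
m=[.5083,.1510,-.046]
a=cv2.imread("pics/scene0.png"); i=get_image("scene"); s=i["frame"][:,:,::-1].copy(); cv2.imwrite("pics/fin.png",s)
g=lambda f:cv2.cvtColor(np.ascontiguousarray(f),cv2.COLOR_BGR2GRAY).astype(np.float32)
for n,(x0,y0,x1,y1) in dict(cover=(195,240,285,305),lnb=(315,308,365,362),remote=(375,285,452,328),glass=(460,148,500,194),jar=(112,305,158,350),blue=(150,185,235,255)).items():
  print(n,cv2.phaseCorrelate(g(a)[y0:y1,x0:x1],g(s)[y0:y1,x0:x1]))
i=get_image("side"); cv2.imwrite("pics/finside.png",i["frame"][:,:,::-1]); draw(i,quad(m,-.105,.105,-.075,.075,0)); crop(i,240,190,360,280,6,"finsideG.png")
E
```

```text
rec [ 0.5074302   0.15066119 -0.04126603] -2.364369199691544 0.7214675590223294
mark [ 0.50818244  0.15085058 -0.04635397] -2.6558870039240934 0.8529335023681313
off in mark frame mm [-0.74265382 -0.22404268]
clock: 64.15
position: [0.2477, -0.318, 0.2893]
ee_rot: [-0.001, 1.0, -0.026, -0.001]
contact_force: [1.1, -0.1, -0.2]
width: 0.0853
clock: 65.4
position: [0.1327, -0.5006, 0.2914]
ee_rot: [0.0, 1.0, -0.022, 0.0]
contact_force: [0.4, -0.2, 0.7]
width: 0.0852
cover ((0.005657375293516509, -0.10609638351039763), 1.0273202199994782)
lnb ((-0.03270292467169611, -0.0422247372198683), 1.0093531947665744)
remote ((0.019932879575236484, 0.5110217609303014), 1.0156706121232775)
glass ((0.09647705057557587, 0.08715889671627508), 1.0062498341004054)
jar ((0.024391167831069538, 0.4551205811017631), 0.9698038805414129)
blue ((-0.011484870032205663, -0.09473465608326137), 0.8848229205166852)
```

View pics/fin.png

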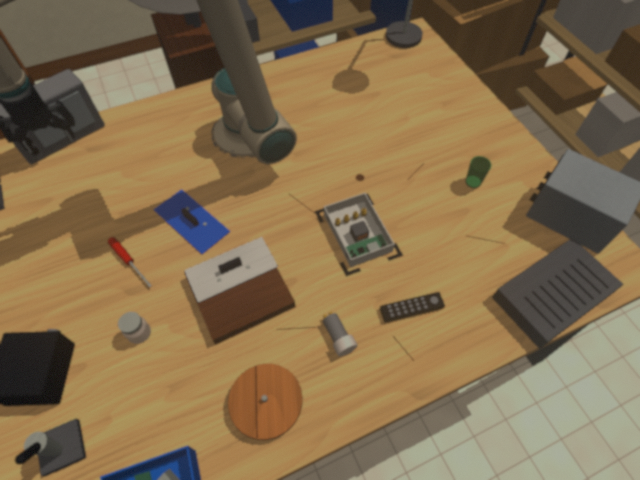

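View pics/finsideG.png

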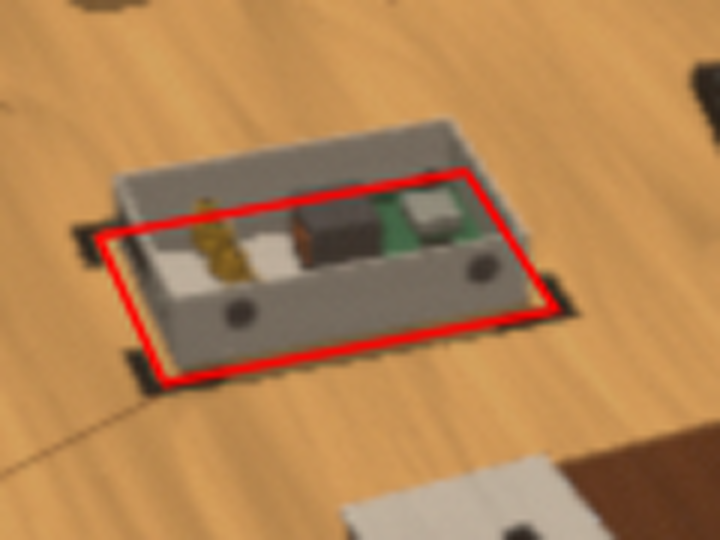

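```bash
python3 -c "
from rig import *
print(sign_off())"
```

```text
the job is handed in; nothing more can be done
None
```

The job is done and handed in at about 65 s of the 210 s allowed.

**What I did**
- **Receiver:** I dragged it by its transformer into the marks, without lifting it.
- **Connectors:** I slid the cover fully back, which showed four connectors (the +84 mm pocket was empty). I stood all four in the receiver's bay.
- **Cover:** I slid it closed again. It first went about 2 mm too far, so I regripped it and nudged it back.
- **Knock:** The receiver was knocked out of its marks late in the run. I dragged it back in two goes, because the first stopped about 4 mm short.

**Last checks**
- **Receiver position:** The last close wrist view, before I backed away, put it about 0.8 mm and 0.3° from the centre of the marks. The side view after I backed away shows its base inside all four corner marks.
- **Connectors and cover:** All four connectors are standing in the bay. The cover matches its starting place to about 0.1 px, roughly 0.3 mm.
- **Bystanders:** The LNB, the tea glass and the blue look-alike cover have not moved measurably. The image comparison gave a 0.5 px shift for the remote and the jar, which looks like an artefact of the crop size. The screwdriver was checked by eye only and looks unmoved.
- **Marks angle:** Early estimates ranged from -0.9° to -2.6°. The later close-up fits agreed on about -2.6°, so I used that.

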